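# Sort hanging shielded units by weight after dusting the test tray

### The job

Get the hanging shielded units ready for the test bench. First blow the dust out of the still empty test tray: press the air duster's cap fully down and let it spring back up. Then take every unit off its hook and feel its weight: stand the loaded ones (about 360 g) upright in the long shallow test tray and the empty shells (about 110 g) upright in the black stores bin, and leave everything else on the bench alone.

Things in the scene. Friction and masses are not known exactly. Their poses are not given: they have to be found in the camera images.
- unit_1: aluminium box 44 x 44 x 50 mm high, origin centre of underside, z up; on top a bail of 5 mm steel wire in its y-z plane, legs at y +-14 mm, peak 95 mm above the origin (peak's underside 89 mm), by which it hangs on a hook at first. Either loaded (whole unit 320 to 420 g) or an empty shell (95 to 130 g); neither looks, number nor hook tell which; up to three of each. May be absent (None)
- unit_2: one more unit, outwardly the same as unit_1 (44 x 44 x 50 mm box with bail, origin centre of underside), loaded or an empty shell. May be absent (None)
- unit_3: one more unit, outwardly the same as unit_1 (44 x 44 x 50 mm box with bail, origin centre of underside), loaded or an empty shell. May be absent (None)
- unit_4: one more unit, outwardly the same as unit_1 (44 x 44 x 50 mm box with bail, origin centre of underside), loaded or an empty shell. May be absent (None)
- unit_5: one more unit, outwardly the same as unit_1 (44 x 44 x 50 mm box with bail, origin centre of underside), loaded or an empty shell. May be absent (None)
- unit_6: one more unit, outwardly the same as unit_1 (44 x 44 x 50 mm box with bail, origin centre of underside), loaded or an empty shell. May be absent (None)
- hook_rail: fixed low rail along its y: a 10 mm bar at x = 0, 139 mm high, on two posts (12 mm thick, 140 mm high) at y = +-250 mm; origin on the bench below the bar's middle. Six hooks reach to -x at y = +-42, +-126 and +-210 mm
- hook_seat (a point): lowest point of one hook's 6 mm wire (centre 135 mm high), at x = -50 mm, y = 42 mm of the rail; the other hooks are alike. From the seat the hook turns up to its tip, 20 mm further to -x and 10 mm higher. A unit's bail rests in the seat: underside about 50 mm above the bench, unit axes along the rail's. To take it off, lift it 15 to 30 mm, then draw it 60 mm or more along the rail's -x
- test_tray: loose long shallow steel tray, 110 (x) x 210 (y) mm outside, walls 4 mm thick and 22 mm high, floor 4 mm thick, 0.6 kg; origin at the centre of its underside. There is room for three units in a row along y. For loaded units
- stores_bin: loose black plastic bin, 140 (x) x 210 (y) mm outside, walls 4 mm thick and 40 mm high, floor 4 mm thick, 0.6 kg; origin at the centre of its underside. Room for three units in a row along y. For empty shells
- cap_top (a point): centre of the top face of the black sprung nozzle cap (26 mm diameter, top about 182 mm above the bench) on the white air duster can (52 mm diameter, upright, clamped to the bench by a 75 mm square foot); its nozzle points at the test tray
- duster_cap (a joint): travel of the duster's cap in m: 0 up, 0.006 fully down; a spring pushes it back, about 1.5 N to start it and 6 N to hold it fully down
- solder_spool: grey plastic spool of solder standing on end, 56 mm diameter, 38 mm high; origin at its underside. A bystander: leave it alone
- multimeter: black hand-held multimeter lying flat, 150 (x) x 78 x 34 mm; origin at its underside. A bystander: leave it alone
- screw_jar: clear jar of 50 mm diameter, 55 mm high; origin at its underside. A bystander: leave it alone
- screwdriver: screwdriver lying on the bench; origin at its underside. A bystander: leave it alone
- adapter: small grey connector adapter, 50 (x) x 35 x 18 mm; origin at its underside. A bystander: leave it alone
Not all that is in view belongs to the job. Leave any pink or red look-alike of the part that bears cap_top alone. What is shaped like the unit_4 but yellow is not meant.

How it is judged:
By the outcome, as a careful person would: the job done as asked, in the order asked, and still so for the second after the job is handed in, with the robot touching nothing.
Of unit_1, unit_2, unit_3, unit_4, unit_5, unit_6 only 4 to 6 are there at a start; the rules pass over those that are not, and their reading is None.
At some moment in a run one of test_tray may be knocked a few centimetres aside while the robot is not near it.
Once in a run the grip may slacken for a moment while it holds something.
It also fails if it takes over 210 s, if anything falls off the work surface, if the arm or the gripper's body presses on something with over 40 N, if the wrist force passes 120 N, or if a joint passes its speed limit or range.

### The arm

A 6-joint arm with a two-finger parallel gripper is mounted at the origin on the work surface. World frame = base frame: x ahead of the robot, y to its left, z up, the work surface at z = 0. Lengths are in m, angles in degrees, forces in N, time in s.
With the tool pointing down it reaches from about 0.3 to 0.75 m from the base axis. Payload 8.5 kg.
Tool frame: the origin (TCP) lies midway between the tips of the shut fingers; the grasp point (between the pads) lies 19 mm behind it; z points along the fingers, y is the line along which they close (so a half turn about z gives the same grasp; the last joint's range is limited). The gripper opens to 85 mm and grips with 20 to 120 N. Pads are 22 mm wide; open, the fingers measure 114 mm over their backs; the gripper's body (76 mm by 85 mm) begins 54 mm behind the grasp point. The pads swing forward as they close: fully open they stand 13 mm farther back than shut.
Start: joints at [63.982, 21.807, 74.336, -0, 83.858, -12.336], TCP at [0.13, 0.534, 0.231] pointing down, gripper open.
Joint ranges: [-178.18, 178.18], [-50.72, 133.34], [12.68, 142.11], [-81.47, 261.47], [9.98, 163.14], [-165.26, 165.26]. Speed limits (degrees/s): [136.94, 136.94, 180, 180, 180, 180].

### API

Orientations are given as a 3x3 rotation matrix whose columns are the frame's x, y, z axes.
In Python, from rig import env gives the robot as it stands. The module is installed in compiled form; this text tells all that it offers.
- The arm moves only by the tool jog_arm, never from a script. Its argument "targets" is a list of rows, each a list of 6 numbers: the shift along the tool's x, y, z in cm, then the turn, a rotation vector about the tool's x, y, z in degrees. A call has 1 to 8 rows; each row is the pose to reach, as a shift and turn from the pose commanded when the call began, along the tool's axes at that moment; what a row does not reach only later rows make up. A row lasts 1/12 s, in which the tool goes at most 41.7 mm and 7.16 degrees, less where a joint would pass 70% of its speed; a pose out of reach is approached as far as the arm can. A call with a gripper value outside its range is refused whole. "hand" is the opening, from 0 (shut) to 1 (fully open), set as the call begins (left out, the last holds). The fingers move at their own pace and stop on an object; "newtons" is the grip in N (left out, the last holds). Time passes only in rows, so rows that repeat a pose let the fingers close. It gives the time, the measured TCP pose, the force, the opening and the grip force at its end, in the units of the state.
- env.observe(): the state, without advancing time (a new reading comes with each control period).
- env.get_image(name): name is "side" or "top" or "wrist"; returns a dict with "frame" (480x640x3 uint8, red, green, blue), "depth" (480x640 float32, m along the optical axis (not along the pixel's ray), 0 where there is no reading), "fovy" (degrees; the focal length in pixels is half the picture's height over the tangent of half this angle, whatever the lens; pixels are square), "cx", "cy" (the principal point, pixels), "k1" (the pictures are not rectified: a ray, as slopes to the right and down, at radius r is drawn at 1 + k1 r^2 times it, then the intrinsics apply), "cam_to_world" (4x4, takes a point from camera to world coordinates). Camera axes: x right, y down, z forward; pixel columns grow to the right and rows downward; lengths in m; the calibration is good to about 2 mm. A picture is of the moment at which its call begins.
- env.close_job(): hands the job in; it is judged then, once.
Trained networks look in the newest picture that a camera, given by its name, has taken for a name from the list of things; names that differ only in an ending like _2 or _b are one class to them, and where a whole thing is asked for, a point or a joint stands for the part that bears it (a point fixed in the world has none). Each returns a list of dicts, best first, with "score" (0 to 1); they miss things now and then, are a little off and sometimes report something else, mostly with a low value. They report only what shows in the picture. A call takes as long as a camera call. They do not tell look-alikes from the thing itself.
- env.regions_of(camera, target): "pixels" (480x640 bool, what is visible of it) and "point" ([row, column] in pixels, amid what is visible of it).
The state is a dict: "time_s": time; "q": joint angles; "qvel": joint speeds; "joint_efforts": joint torques, N m; "position": TCP position; "tool_rot": TCP orientation; "ft_force": force on the tool from outside, world axes, zero at the start; "wrist_torque": the same for the moment, N m; "grip_width": finger opening in m; "gripper_force": force on a finger pad.
Only numpy, scipy, OpenCV 4.12 (cv2) and the standard library are available. Lean on these libraries where they do the work, as an engineer would, in place of code of your own. Each camera call takes 0.05 s, during which the arm holds its last target. There are 200 camera calls.

## Working session

There is one attempt and no reset: what is moved stays moved. The work goes in short steps, Python scripts to look and compute and a tool call to move; the robot and the scene stay as the last step left them, time stands still between calls to the robot, and variables do not carry over. Pictures are saved under pics/ and viewed, at most 14 in all, crops included, and the job is handed in when it is done.

Besides the shell and the picture viewer there is one more tool, called after "Emit:" by a JSON object that holds its "method" and its "body", one argument or row to a line. jog_arm: Moves the arm, as the interface text tells. Its arguments: {"type":"object","properties":{"targets":{"type":"array","items":{"type":"array","items":{"type":"number"}}},"hand":{"type":"number"},"newtons":{"type":"number"}},"required":["targets"]}

```bash
mkdir -p pics; cat > h.py <<'E'
import numpy as np, cv2
from rig import env
def save(n,f): cv2.imwrite(f'pics/{f}.png',cv2.cvtColor(n['frame'],cv2.COLOR_RGB2BGR))
def cloud(im):
    f=240/np.tan(np.radians(im['fovy']/2)); v,u=np.mgrid[0:480,0:640].astype(float)
    K=np.array([[f,0,im['cx']],[0,f,im['cy']],[0,0,1.]])
    p=cv2.undistortPoints(np.stack([u.ravel(),v.ravel()],1)[:,None],K,np.array([im['k1'],0,0,0.]))[:,0]
    d=im['depth'].ravel(); P=np.c_[p*d[:,None],d]; T=im['cam_to_world']
    P=P@T[:3,:3].T+T[:3,3]; P[d==0]=np.nan; return P.reshape(480,640,3)
E
python3 - <<'E'
from h import *
s=env.observe(); print({k:np.round(v,3).tolist() for k,v in s.items()})
for c in ['side','top']:
    im=env.get_image(c); save(im,c+'0'); C=cloud(im); print(c,im['cam_to_world'].round(2).tolist())
    for t in ['unit_1','hook_rail','test_tray','stores_bin','cap_top','solder_spool','multimeter','screw_jar','screwdriver','adapter']:
        for r in env.regions_of(c,t):
            P=C[r['pixels']]; P=P[~np.isnan(P[:,0])]
            if len(P): print(t,round(r['score'],2),np.round(r['point']),len(P),np.median(P,0).round(3),np.percentile(P,2,0).round(3),np.percentile(P,98,0).round(3))
E
```

```text
{'time_s': 0.0, 'q': [63.982, 21.842, 74.388, 0.001, 83.86, -12.336], 'qvel': [0.109, -0.035, 0.062, -0.019, 0.063, -0.011], 'joint_efforts': [0.002, -44.848, -23.127, -0.0, 0.005, 0.0], 'position': [0.13, 0.534, 0.231], 'tool_rot': [[-0.972, 0.237, -0.001], [0.237, 0.972, -0.001], [0.0, -0.002, -1.0]], 'ft_force': [0.634, 0.824, -0.17], 'wrist_torque': [-0.01, -0.011, 0.007], 'gripper_force': 0.0, 'grip_width': 0.085}
side [[0.75, -0.5, 0.43, 0.07], [-0.66, -0.57, 0.49, -0.57], [0.0, -0.65, -0.76, 0.99], [0.0, 0.0, 0.0, 1.0]]
unit_1 0.96 [212. 300.] 471 [0.626 0.119 0.092] [0.608 0.107 0.053] [0.655 0.151 0.131]
unit_1 0.93 [248. 350.] 514 [ 0.638 -0.045  0.096] [ 0.621 -0.059  0.054] [ 0.667 -0.017  0.139]
unit_1 0.85 [317. 255.] 585 [ 0.356 -0.039  0.048] [ 0.335 -0.053 -0.   ] [0.383 0.019 0.091]
unit_1 0.8 [285. 401.] 585 [ 0.649 -0.209  0.097] [ 0.634 -0.226  0.002] [ 0.7   -0.184  0.138]
unit_1 0.74 [266. 374.] 571 [ 0.644 -0.126  0.096] [ 0.627 -0.143 -0.   ] [ 0.703 -0.047  0.138]
unit_1 0.73 [170. 190.] 91 [0.456 0.375 0.179] [0.446 0.36  0.151] [0.473 0.412 0.184]
unit_1 0
[... 2905 characters left out ...]
.348 0.153] [0.473 0.391 0.185]
multimeter 0.95 [223. 511.] 1922 [ 0.582 -0.493  0.034] [ 0.511 -0.546  0.001] [ 0.654 -0.457  0.043]
multimeter 0.42 [195. 334.] 347 [ 0.646 -0.034  0.099] [ 0.625 -0.057  0.069] [ 0.671 -0.013  0.144]
screw_jar 0.68 [267. 248.] 3530 [0.478 0.185 0.004] [ 0.425  0.083 -0.004] [0.531 0.284 0.024]
screw_jar 0.56 [190. 168.] 344 [0.674 0.377 0.052] [0.654 0.359 0.011] [0.697 0.401 0.06 ]
screwdriver 0.93 [145. 352.] 396 [ 0.78  -0.095  0.022] [ 0.766 -0.141  0.005] [0.795 0.02  0.031]
adapter 0.65 [145. 257.] 261 [0.787 0.151 0.017] [0.761 0.132 0.007] [0.811 0.171 0.024]
adapter 0.5 [269. 247.] 3595 [0.479 0.185 0.004] [ 0.425  0.083 -0.004] [0.532 0.285 0.024]
```

View pics/side0.png

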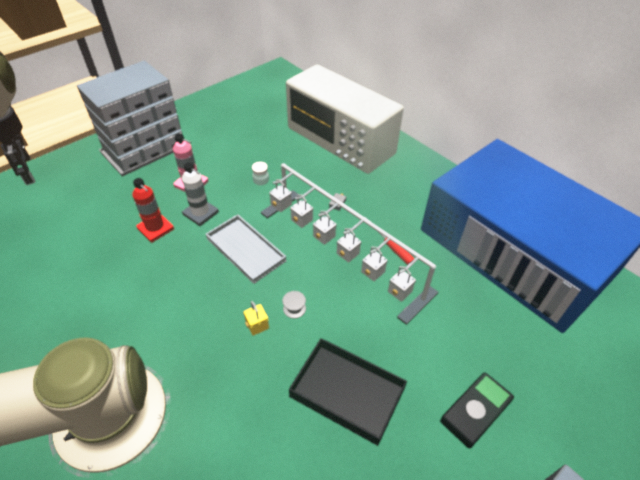

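```bash
python3 - <<'E'
import cv2
a=cv2.imread('pics/side0.png')[150:250,100:240]; b=cv2.imread('pics/top0.png')[120:350,110:420]
cv2.imwrite('pics/c1.png',cv2.resize(a,None,fx=5,fy=5,interpolation=2)); cv2.imwrite('pics/c2.png',cv2.resize(b,None,fx=2.5,fy=2.5,interpolation=2))
E
```

```text
(no output)
```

View pics/c1.png

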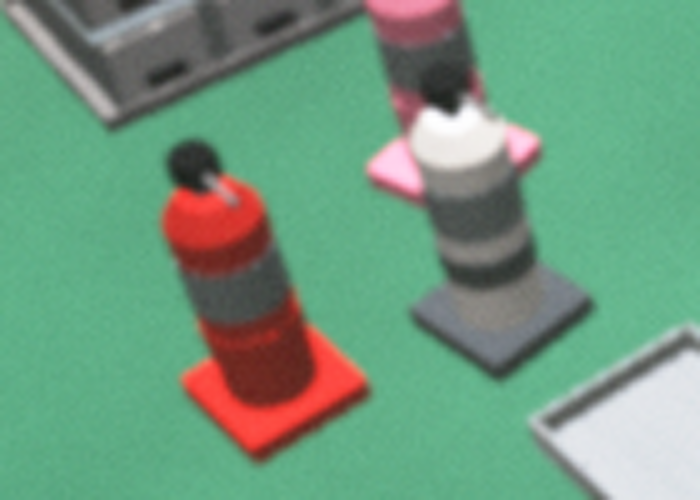

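View pics/c2.png

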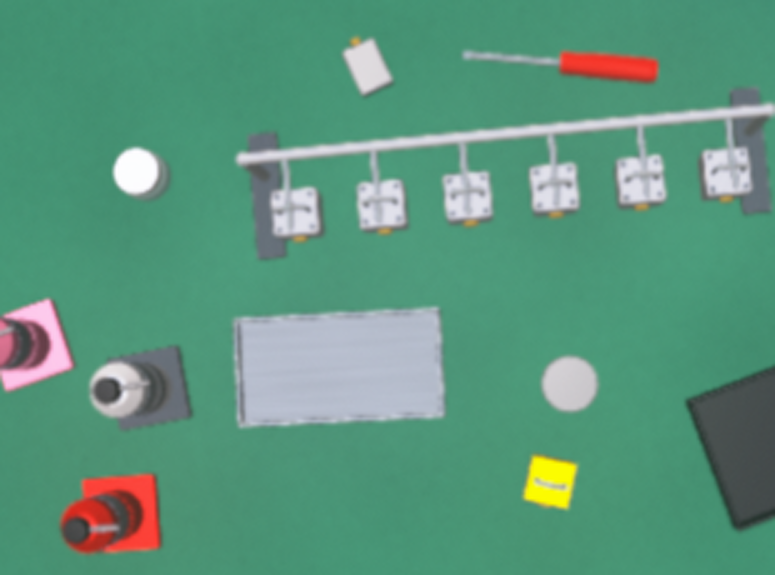

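The side picture shows six silver units on the rail, from (280,195) to (402,283), and the tray at (246,247) and bin at (348,390).

- **Duster:** the candidates are the white can at (195,195), red at (148,210) and pink at (183,155). The white one fits the description, and the enlarged crop confirms it.
- **Yellow look-alike:** the unit at (256,318) is not meant.

Next I'll measure the poses.

```bash
cat >> h.py <<'E'
def box(c='top',t='test_tray',C=None,lo=-.01):
    "rect of a container: centre, unit long axis (towards +y), yaw deg, size"
    if C is None: C=cloud(env.get_image(c))
    r=[r for r in env.regions_of(c,t)][0]
    m=cv2.morphologyEx(r['pixels'].astype(np.uint8),cv2.MORPH_OPEN,np.ones((5,5)))>0
    P=C[m]; P=P[~np.isnan(P[:,0])&(P[:,2]>lo)]
    (cx,cy),(w,h),a=cv2.minAreaRect(P[:,:2].astype(np.float32))
    a=np.radians(a+(90 if h>w else 0)); d=np.array([np.cos(a),np.sin(a)]); d=d*np.sign(d[1])
    return np.array([cx,cy]),d,np.degrees(np.arctan2(-d[0],d[1])),(w,h)
E
python3 - <<'E'
from h import *
for c in ['top','side']:
    C=cloud(env.get_image(c))
    for t in ['test_tray','stores_bin']:
        o=box(c,t,C); print(c,t,[np.round(v,4) for v in o])
    for r in env.regions_of(c,'cap_top'):
        P=C[r['pixels']]; P=P[~np.isnan(P[:,0])]; P=P[P[:,2]>.178]
        if len(P) and np.hypot(*(np.median(P,0)[:2]-[.458,.376]))<.03: print('cap',P.mean(0),P.max(0),P.min(0))
    F=C.reshape(-1,3)
    m=(abs(F[:,2]-.138)<.008)&(F[:,0]>.66)&(F[:,0]<.73)&(abs(F[:,1])<.245); Q=F[m]
    # keep bar: robust fit
    vx,vy,x0,y0=cv2.fitLine(Q[:,:2].astype(np.float32),cv2.DIST_HUBER,0,.003,.003)[:,0]; k=vx/vy
    print('bar yaw',np.degrees(np.arctan(-k)),'x at y=0',x0-k*y0, len(Q))
    top=F[(abs(F[:,2]-.1)<.004)&(F[:,0]>.58)&(F[:,0]<.7)&(abs(F[:,1])<.26)]
    n,l,s,ce=cv2.connectedComponentsWithStats(((abs(C[...,2]-.1)<.004)&(C[...,0]>.58)&(C[...,0]<.7)&(abs(C[...,1])<.26)).astype(np.uint8))
    for i in range(1,n):
        if s[i,4]>40:
            (a,b),wh,an=cv2.minAreaRect(C[l==i][:,:2].astype(np.float32)); print(np.round([a,b,*wh,an],3),C[l==i][:,2].mean().round(4))
    m=(F[:,2]>.2)&(F[:,0]>.2)&(F[:,0]<.8)&(abs(F[:,1])<.65); print('tall',m.sum(),F[m].min(0) if m.any() else'',F[m].max(0) if m.any() else '')
im=env.get_image('wrist');print(im['cam_to_world'].round(3).tolist(),env.observe()['position'])
E
```

```text
top test_tray [array([0.4783, 0.1843]), array([-0.0251,  0.9997]), np.float64(1.4356), array([0.114 , 0.2107])]
top stores_bin [array([ 0.4082, -0.2957]), array([-0.3357,  0.942 ]), np.float64(19.618), array([0.1479, 0.2223])]
cap [0.45969984 0.37971128 0.18142635] [0.47075806 0.39185193 0.18659306] [0.44803265 0.35126342 0.17809211]
bar yaw 4.152322 x at y=0 0.69414395 994
[ 0.662 -0.194  0.044  0.026  4.565] 0.0997
[ 0.654 -0.109  0.045  0.024  9.282] 0.0996
[ 0.656 -0.133  0.044  0.015  4.617] 0.0996
[ 0.649 -0.035  0.043  0.044  4.306] 0.0996
[0.642 0.048 0.043 0.044 3.873] 0.0998
[6.3500e-01 1.4600e-01 1.5000e-02 4.2000e-02 8.9242e+01] 0.0996
[0.636 0.122 0.044 0.024 0.198] 0.1
[0.629 0.214 0.044 0.044 5.368] 0.0994
tall 99 [0.2000218  0.51424706 0.46128424] [0.20497914 0.54819999 0.51579989]
side test_tray [array([0.4759, 0.1833]), array([-0.0445,  0.999 ]), np.float64(2.5502), array([0.1124, 0.214 ])]
side stores_bin [array([ 0.4148, -0.2812]), array([-0.3377,  0.9413]), np.float64(19.7374), array([0.1642, 0.2212])]
cap [0.457001   0.37768813 0.18163704] [0.46941915 0.39092022 0.18495168] [0.44592984 0.36671413 0.17843554]
bar yaw 4.039439 x at y=0 0.6912692 854
[0.626 0.213 0.045 0.047 4.28 ] 0.0996
[0.632 0.13  0.045 0.045 4.414] 0.0997
[0.639 0.046 0.046 0.043 3.183] 0.0998
[ 0.645 -0.036  0.044  0.045  5.582] 0.0995
[ 0.652 -0.121  0.046  0.044  4.154] 0.0999
[ 6.5900e-01 -2.0500e-01  4.5000e-02  4.5000e-02  8.9441e+01] 0.0997
tall 2 [0.20018897 0.5462555  0.49348922] [0.2003177  0.54784954 0.49849581]
[[0.236, 0.923, 0.302, 0.052], [0.972, -0.225, -0.073, 0.553], [0.001, 0.311, -0.95, 0.374], [0.0, 0.0, 0.0, 1.0]] [0.13009308 0.53439002 0.23134284]
```

```bash
cat >> h.py <<'E'
from scipy.spatial.transform import Rotation as R
def Rt(psi):
    p=np.radians(psi); c,s=np.cos(p),np.sin(p)
    return np.array([[-c,-s,0],[-s,c,0],[0,0,-1.]])
def plan(*W):
    "W: (x,y,z,psi) waypoints; prints the jog row for each, from the one before"
    s=env.observe(); p,r=np.array(s['position']),np.array(s['tool_rot'])
    for w in W:
        t=np.array(w[:3]); q=Rt(w[3])
        d=r.T@(t-p)*100; rv=R.from_matrix(r.T@q).as_rotvec(degrees=True)
        n=max(np.linalg.norm(d)/4.17,np.linalg.norm(rv)/7.16)
        print(w,'->',np.r_[d.round(2),rv.round(1)].tolist(),'rows',round(n,1)); p,r=t,q
    print(np.round(s['time_s'],2),s['position'],s['ft_force'])
E
python3 -c "
from h import *
plan((.2,.5,.26,-13.7),(.458,.3785,.215,-13.7),(.458,.3785,.184,-13.7))"
```

```text
(0.2, 0.5, 0.26, -13.7) -> [-7.61, -1.69, -2.87, 0.0, 0.0, 0.0] rows 2.0
(0.458, 0.3785, 0.215, -13.7) -> [-27.94, -5.69, 4.5, 0.0, 0.0, 0.0] rows 6.9
(0.458, 0.3785, 0.184, -13.7) -> [0.0, 0.0, 3.1, 0.0, 0.0, 0.0] rows 0.7
1.55 [0.13009308 0.53439002 0.23134284] [-0.36018021  0.31253225  0.42723524]
```

Emit:
{"method": "jog_arm", "body": {
  "targets": [
    [-7.6,-1.7,-2.9,0,0,0],
    [-7.6,-1.7,-2.9,0,0,0],
    [-7.6,-1.7,-2.9,0,0,0]
  ],
  "hand": 0,
  "newtons": 40
}}

```text
time_s: 1.8
position: [0.2048, 0.4986, 0.2627]
tool_rot: [[-0.971, 0.241, 0.004], [0.241, 0.971, 0.003], [-0.003, 0.004, -1.0]]
ft_force: [0.2, -1.2, -0.1]
grip_width: 0.0515
gripper_force: 0.0
```

Emit:
{"method": "jog_arm", "body": {
  "targets": [
    [-27.9,-5.7,4.5,0,0,0],
    [-27.9,-5.7,4.5,0,0,0],
    [-27.9,-5.7,4.5,0,0,0],
    [-27.9,-5.7,4.5,0,0,0],
    [-27.9,-5.7,4.5,0,0,0],
    [-27.9,-5.7,4.5,0,0,0],
    [-27.9,-5.7,4.5,0,0,0],
    [-27.9,-5.7,4.5,0,0,0]
  ]
}}

```text
time_s: 2.47
position: [0.4625, 0.3751, 0.2132]
tool_rot: [[-0.97, 0.242, -0.001], [0.242, 0.97, -0.002], [0.0, -0.002, -1.0]]
ft_force: [-0.1, 0.1, 0.3]
grip_width: -0.0001
gripper_force: 0.0
```

Emit:
{"method": "jog_arm", "body": {
  "targets": [
    [0,0,0,0,0,0],
    [0,0,1.5,0,0,0],
    [0,0,2.8,0,0,0],
    [0,0,2.8,0,0,0],
    [0,0,2.8,0,0,0]
  ]
}}

```text
time_s: 2.88
position: [0.4564, 0.3791, 0.1876]
tool_rot: [[-0.972, 0.235, -0.001], [0.235, 0.972, -0.0], [0.001, -0.0, -1.0]]
ft_force: [-0.8, 0.3, 0.9]
grip_width: -0.0001
gripper_force: 0.0
```

Emit:
{"method": "jog_arm", "body": {
  "targets": [
    [0,0,0.4,0,0,0],
    [0,0,0.8,0,0,0],
    [0,0,1.1,0,0,0],
    [0,0,1.3,0,0,0],
    [0,0,1.3,0,0,0],
    [0,0,1.3,0,0,0]
  ]
}}

```text
time_s: 3.38
position: [0.4575, 0.3792, 0.176]
tool_rot: [[-0.972, 0.236, 0.002], [0.236, 0.972, 0.002], [-0.001, 0.002, -1.0]]
ft_force: [-3.2, 1.7, 10.3]
grip_width: 0.0004
gripper_force: 5.2
```

Emit:
{"method": "jog_arm", "body": {
  "targets": [
    [0,0,0.2,0,0,0],
    [0,0,0.3,0,0,0],
    [0,0,0.3,0,0,0],
    [0,0,0.3,0,0,0]
  ]
}}

```text
time_s: 3.72
position: [0.4576, 0.3792, 0.1757]
tool_rot: [[-0.972, 0.236, 0.005], [0.236, 0.972, 0.003], [-0.004, 0.004, -1.0]]
ft_force: [-8.8, -3.2, 27.4]
grip_width: -0.0001
gripper_force: 13.7
```

Emit:
{"method": "jog_arm", "body": {
  "targets": [
    [0,0,-1.0,0,0,0],
    [0,0,-2.0,0,0,0],
    [0,0,-6,0,0,0],
    [0,0,-8,0,0,0],
    [0,0,-8,0,0,0]
  ]
}}

```text
time_s: 4.13
position: [0.4587, 0.3791, 0.2562]
tool_rot: [[-0.972, 0.237, 0.007], [0.237, 0.972, 0.004], [-0.006, 0.005, -1.0]]
ft_force: [-0.6, 0.0, 0.6]
grip_width: -0.0002
gripper_force: 0.0
```

```bash
python3 -c "
from h import *
C=cloud(env.get_image('side')); save(env.get_image('side'),'s1')
for r in env.regions_of('side','cap_top'):
    P=C[r['pixels']]; P=P[~np.isnan(P[:,0])]; print(r['point'],P.max(0))
plan((.55,.24,.22,4.4),(.6275,.2135,.17,4.4),(.6275,.2135,.082,4.4))"
```

```text
[210.9, 302.2] [0.72273282 0.23190647 0.14331145]
[182.1, 137.1] [0.36991414 0.62706355 0.18603802]
[168.2, 188.6] [0.46669775 0.3907914  0.18592865]
(0.55, 0.24, 0.22, 4.4) -> [-12.29, -11.23, 3.05, -0.1, -0.1, -18.1] rows 4.1
(0.6275, 0.2135, 0.17, 4.4) -> [-7.52, -3.24, 5.0, 0.0, 0.0, 0.0] rows 2.3
(0.6275, 0.2135, 0.082, 4.4) -> [0.0, 0.0, 8.8, 0.0, 0.0, 0.0] rows 2.1
4.28 [0.45725783 0.37824265 0.25045849] [ 0.037519   -0.15334583  0.08154258]
```

Cap went to its hard stop (27 N) and sprang back to its earlier height. Now unit 1.

Emit:
{"method": "jog_arm", "body": {
  "targets": [
    [-12.3,-11.2,3,0,0,-18.1],
    [-12.3,-11.2,3,0,0,-18.1],
    [-12.3,-11.2,3,0,0,-18.1],
    [-12.3,-11.2,3,0,0,-18.1],
    [-12.3,-11.2,3,0,0,-18.1]
  ],
  "hand": 0.75
}}

```text
time_s: 4.7
position: [0.5525, 0.2355, 0.218]
tool_rot: [[-0.997, -0.072, -0.004], [-0.072, 0.997, -0.003], [0.005, -0.002, -1.0]]
ft_force: [0.0, 1.2, -0.6]
grip_width: 0.0602
gripper_force: 0.0
```

Emit:
{"method": "jog_arm", "body": {
  "targets": [
    [-7.5,-3.2,5,0,0,0],
    [-7.5,-3.2,5,0,0,0],
    [-7.5,-3.2,5,0,0,0],
    [-7.5,-3.2,5,0,0,0],
    [-7.5,-3.2,5,0,0,0]
  ]
}}

```text
time_s: 5.12
position: [0.6271, 0.2146, 0.1701]
tool_rot: [[-0.997, -0.077, -0.003], [-0.077, 0.997, -0.0], [0.003, -0.0, -1.0]]
ft_force: [0.3, -0.6, 0.7]
grip_width: 0.0639
gripper_force: 0.0
```

```bash
python3 -c "
from h import *
save(env.get_image('wrist'),'w1'); print(env.observe()['grip_width'])
C=cloud(env.get_image('side'))
m=(abs(C[...,2]-.1)<.004)&(C[...,0]>.58)&(C[...,0]<.7)&(C[...,1]>.17)&(C[...,1]<.26)
print(cv2.minAreaRect(C[m][:,:2].astype(np.float32)))
plan((.6275,.2135,.120,4.4),(.6275,.2135,.079,4.4))"
```

```text
0.06404712895786242
((0.6403093338012695, 0.22014924883842468), (0.08597627282142639, 0.05165804177522659), 21.991239547729492)
(0.6275, 0.2135, 0.12, 4.4) -> [-0.04, -0.19, 5.22, 0.0, 0.0, 0.1] rows 1.3
(0.6275, 0.2135, 0.079, 4.4) -> [0.0, 0.0, 4.1, 0.0, 0.0, 0.0] rows 1.0
5.22 [0.62689867 0.21537125 0.17215826] [-0.51720025 -0.68677287 -0.34185706]
```

View pics/w1.png

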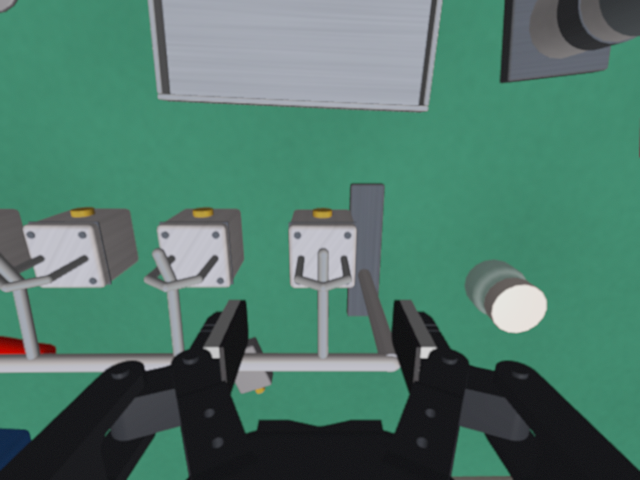

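Emit:
{"method": "jog_arm", "body": {
  "targets": [
    [0,-0.1,3,0,0,0],
    [0,-0.1,5.2,0,0,0],
    [0,-0.1,5.2,0,0,0],
    [0,-0.1,5.2,0,0,0]
  ]
}}

```text
time_s: 5.55
position: [0.6271, 0.2142, 0.1201]
tool_rot: [[-0.997, -0.078, -0.0], [-0.078, 0.997, 0.0], [0.0, 0.0, -1.0]]
ft_force: [-0.2, 0.2, 0.2]
grip_width: 0.0639
gripper_force: 0.0
```

Emit:
{"method": "jog_arm", "body": {
  "targets": [
    [0,0,1.2,0,0,0],
    [0,0,2.4,0,0,0],
    [0,0,3.3,0,0,0],
    [0,0,4.0,0,0,0],
    [0,0,4.0,0,0,0]
  ]
}}

```text
time_s: 5.97
position: [0.6276, 0.2136, 0.0791]
tool_rot: [[-0.997, -0.077, -0.001], [-0.077, 0.997, -0.0], [0.001, -0.0, -1.0]]
ft_force: [-0.9, -0.5, 0.4]
grip_width: 0.0636
gripper_force: 0.0
```

```bash
python3 -c "
from h import *
save(env.get_image('wrist'),'w2'); 
plan((.6275,.2135,.079,4.4))"
```

```text
(0.6275, 0.2135, 0.079, 4.4) -> [0.04, -0.01, 0.07, -0.0, 0.0, 0.0] rows 0.0
6.02 [0.62786046 0.21361154 0.07971612] [-0.30356647 -0.16748571  0.18290915]
```

View pics/w2.png

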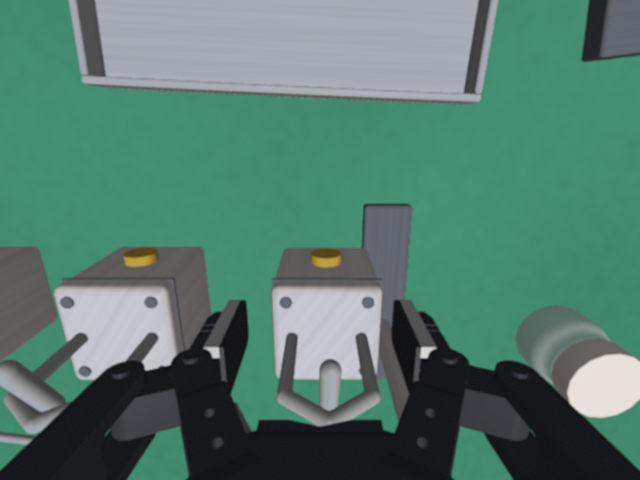

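Emit:
{"method": "jog_arm", "body": {
  "targets": [
    [0,0.2,0,0,0,0],
    [0,0.2,0,0,0,0],
    [0,0.2,0,0,0,0],
    [0,0.2,0,0,0,0],
    [0,0.2,0,0,0,0],
    [0,0.2,0,0,0,0]
  ],
  "hand": 0,
  "newtons": 60
}}

```text
time_s: 6.52
position: [0.6284, 0.2159, 0.0804]
tool_rot: [[-0.997, -0.077, 0.002], [-0.077, 0.997, 0.001], [-0.003, 0.001, -1.0]]
ft_force: [0.8, 1.8, 6.3]
grip_width: 0.0425
gripper_force: 62.5
```

Emit:
{"method": "jog_arm", "body": {
  "targets": [
    [0,0,-0.8,0,0,0],
    [0,0,-1.6,0,0,0],
    [0,0,-2.2,0,0,0],
    [0,0,-2.2,0,0,0],
    [0,0,-2.2,0,0,0],
    [0,0,-2.2,0,0,0]
  ]
}}

```text
time_s: 7.02
position: [0.6274, 0.2153, 0.1009]
tool_rot: [[-0.997, -0.077, -0.001], [-0.077, 0.997, -0.0], [0.001, -0.0, -1.0]]
ft_force: [-0.9, -0.3, -3.5]
grip_width: 0.0431
gripper_force: 61.7
```

```bash
cat >> h.py <<'E'
def weigh(n=4):
    F=[]
    for i in range(n): env.get_image('wrist'); s=env.observe(); F.append(s['ft_force'])
    print('force',np.mean(F,0).round(2),'sd',np.std(F,0).round(2),'grip',s['grip_width'],s['gripper_force'])
E
python3 -c "
from h import *
weigh(5); plan((.53,.206,.112,4.4))"
```

```text
force [-0.09  0.23 -3.68] sd [0.56 0.46 0.43] grip 0.04250570397463209 61.6588568687439
(0.53, 0.206, 0.112, 4.4) -> [9.8, -0.19, -1.09, -0.0, -0.0, 0.0] rows 2.4
7.27 [0.62757337 0.21542184 0.10102798] [-0.18649428  0.1198988  -4.34006432]
```

Emit:
{"method": "jog_arm", "body": {
  "targets": [
    [4,0,-0.6,0,0,0],
    [8,0,-1,0,0,0],
    [10,0,-1,0,0,0],
    [10,0,-1,0,0,0],
    [10,0,-1,0,0,0],
    [10,0,-1,0,0,0]
  ]
}}

```text
time_s: 7.77
position: [0.5288, 0.2078, 0.1116]
tool_rot: [[-0.997, -0.077, 0.001], [-0.077, 0.997, 0.0], [-0.001, 0.0, -1.0]]
ft_force: [0.4, 0.5, -3.4]
grip_width: 0.0426
gripper_force: 68.5
```

```bash
python3 -c "
from h import *
weigh(4); im=env.get_image('top'); print(box('top','test_tray',cloud(im),)); print(box('side','test_tray',cloud(env.get_image('side'))))
plan((.475,.25,.09,-88),(.475,.25,.036,-88))"
```

```text
force [-0.08 -0.39 -4.14] sd [0.31 0.42 0.28] grip 0.04231916390569285 68.5280191898346
(array([0.47657421, 0.18261671]), array([-0.06181224,  0.9980878 ]), np.float64(3.543839693069461), (0.11380010098218918, 0.21237626671791077))
(array([0.47513869, 0.19273855]), array([-0.0441296 ,  0.99902581]), np.float64(2.529261112213133), (0.11221395432949066, 0.2362508326768875))
(0.475, 0.25, 0.09, -88) -> [4.98, 4.62, 2.11, -0.0, -0.0, 92.4] rows 12.9
(0.475, 0.25, 0.036, -88) -> [0.0, 0.0, 5.4, 0.0, 0.0, 0.0] rows 1.3
8.17 [0.52819429 0.20773048 0.11114204] [ 0.04977318  0.29939849 -3.4284159 ]
```

Emit:
{"method": "jog_arm", "body": {
  "targets": [
    [5,4.6,2,0,0,92.4],
    [5,4.6,2,0,0,92.4],
    [5,4.6,2,0,0,92.4],
    [5,4.6,2,0,0,92.4],
    [5,4.6,2,0,0,92.4],
    [5,4.6,2,0,0,92.4],
    [5,4.6,2,0,0,92.4],
    [5,4.6,2,0,0,92.4]
  ]
}}

```text
time_s: 8.83
position: [0.4747, 0.2498, 0.0913]
tool_rot: [[-0.599, 0.801, 0.0], [0.801, 0.599, 0.0], [-0.0, 0.0, -1.0]]
ft_force: [-0.1, 0.7, -4.0]
grip_width: 0.0427
gripper_force: 68.6
```

```bash
python3 -c "
from h import *
plan((.475,.25,.09,-88),(.475,.25,.036,-88))"
```

```text
(0.475, 0.25, 0.09, -88) -> [-0.0, 0.03, 0.13, 0.0, 0.0, 34.8] rows 4.9
(0.475, 0.25, 0.036, -88) -> [0.0, 0.0, 5.4, 0.0, 0.0, 0.0] rows 1.3
8.83 [0.47473811 0.24982974 0.09134472] [-0.05118928  0.71106211 -3.96712782]
```

Emit:
{"method": "jog_arm", "body": {
  "targets": [
    [0,0,0,0,0,34.8],
    [0,0,0,0,0,34.8],
    [0,0,0,0,0,34.8],
    [0,0,1,0,0,34.8],
    [0,0,2,0,0,34.8],
    [0,0,3,0,0,34.8],
    [0,0,4,0,0,34.8],
    [0,0,4,0,0,34.8]
  ]
}}

```text
time_s: 9.5
position: [0.4737, 0.2495, 0.0494]
tool_rot: [[-0.044, 0.999, -0.003], [0.999, 0.044, -0.001], [-0.001, -0.003, -1.0]]
ft_force: [-0.1, -0.8, -3.4]
grip_width: 0.0426
gripper_force: 68.5
```

```bash
python3 -c "
from h import *
C=cloud(env.get_image('side')); m=(C[...,2]<.09)&(abs(C[...,0]-.475)<.03)&(abs(C[...,1]-.25)<.035)&(C[...,2]>.03); print(C[m].min(0),C[m].max(0))
plan((.475,.25,.036,-88))"
```

```text
[0.44502859 0.22336777 0.03005996] [0.50464434 0.27204385 0.0898419 ]
(0.475, 0.25, 0.036, -88) -> [0.03, 0.09, 1.43, -0.1, 0.0, 0.5] rows 0.3
9.55 [0.47414411 0.24962292 0.05034861] [-0.68165555  0.67135181 -4.07607308]
```

Emit:
{"method": "jog_arm", "body": {
  "targets": [
    [0,0.1,0.5,0,0,0.5],
    [0,0.1,0.9,0,0,0.5],
    [0,0.1,1.2,0,0,0.5],
    [0,0.1,1.4,0,0,0.5],
    [0,0.1,1.5,0,0,0.5],
    [0,0.1,1.5,0,0,0.5]
  ]
}}

```text
time_s: 10.05
position: [0.4755, 0.2498, 0.0362]
tool_rot: [[-0.032, 0.999, -0.0], [0.999, 0.032, -0.0], [-0.0, -0.0, -1.0]]
ft_force: [-0.7, -0.2, -4.3]
grip_width: 0.0422
gripper_force: 68.7
```

Emit:
{"method": "jog_arm", "body": {
  "targets": [
    [0,0,0.1,0,0,0],
    [0,0,0.2,0,0,0],
    [0,0,0.2,0,0,0]
  ]
}}

```text
time_s: 10.3
position: [0.4757, 0.25, 0.0352]
tool_rot: [[-0.032, 0.999, 0.001], [0.999, 0.032, 0.0], [0.0, 0.001, -1.0]]
ft_force: [-3.1, 0.1, 3.8]
grip_width: 0.0423
gripper_force: 69.6
```

```bash
python3 -c "
from h import *
weigh(2);plan((.475,.25,.034,-88))"
```

```text
force [-3.12  0.98  4.6 ] sd [0.28 0.05 0.18] grip 0.04285840597482894 69.716717004776
(0.475, 0.25, 0.034, -88) -> [0.0, -0.08, 0.12, 0.1, -0.0, -0.2] rows 0.0
10.4 [0.47575362 0.25000667 0.03516295] [-2.83608121  1.03182644  4.77764899]
```

Emit:
{"method": "jog_arm", "body": {
  "targets": [
    [0,0,0,0,0,0],
    [0,0,0,0,0,0],
    [0,0,0,0,0,0],
    [0,0,-3,0,0,0],
    [0,0,-7,0,0,0],
    [0,0,-11,0,0,0],
    [0,0,-14,0,0,0]
  ],
  "hand": 0.75
}}

```text
time_s: 10.98
position: [0.476, 0.2499, 0.1775]
tool_rot: [[-0.032, 0.999, 0.003], [0.999, 0.032, 0.001], [0.001, 0.003, -1.0]]
ft_force: [0.6, 0.2, -0.4]
grip_width: 0.0643
gripper_force: 0.0
```

```bash
python3 -c "
from h import *
plan((.634,.13,.17,4.4),(.634,.13,.079,4.4))"
```

```text
(0.634, 0.13, 0.17, 4.4) -> [-12.49, 15.41, 0.78, 0.2, 0.1, -92.6] rows 12.9
(0.634, 0.13, 0.079, 4.4) -> [0.0, 0.0, 9.1, 0.0, 0.0, 0.0] rows 2.2
10.98 [0.47601012 0.24990159 0.17746034] [ 0.55911636  0.1951106  -0.35146908]
```

Emit:
{"method": "jog_arm", "body": {
  "targets": [
    [-12.5,15.4,0.5,0,0,-92.6],
    [-12.5,15.4,0.5,0,0,-92.6],
    [-12.5,15.4,0.5,0,0,-92.6],
    [-12.5,15.4,0.5,0,0,-92.6],
    [-12.5,15.4,0.5,0,0,-92.6],
    [-12.5,15.4,0.5,0,0,-92.6],
    [-12.5,15.4,0.5,0,0,-92.6],
    [-12.5,15.4,0.5,0,0,-92.6]
  ]
}}

```text
time_s: 11.65
position: [0.6339, 0.129, 0.1687]
tool_rot: [[-0.86, 0.51, -0.001], [0.51, 0.86, 0.0], [0.001, -0.0, -1.0]]
ft_force: [-0.4, 0.3, 0.2]
grip_width: 0.0642
gripper_force: 0.0
```

Emit:
{"method": "jog_arm", "body": {
  "targets": [
    [0,0,0,0,0,-35.3],
    [0,0,0,0,0,-35.3],
    [0,0,0,0,0,-35.3],
    [0,0,0,0,0,-35.3],
    [0,0,0,0,0,-35.3],
    [0,0,0,0,0,-35.3],
    [0,0,0,0,0,-35.3]
  ]
}}

```text
time_s: 12.23
position: [0.6335, 0.1297, 0.1692]
tool_rot: [[-0.997, -0.072, -0.0], [-0.072, 0.997, -0.0], [0.0, -0.0, -1.0]]
ft_force: [0.4, -0.5, -0.4]
grip_width: 0.0641
gripper_force: 0.0
```

```bash
cat >> h.py <<'E'
def find():
    "unit below the gripper, from the wrist camera: centre of box top"
    s=env.observe(); im=env.get_image('wrist'); C=cloud(im); p=np.array(s['position'])
    m=(abs(C[...,2]-.0995)<.005)&(np.hypot(C[...,0]-p[0],C[...,1]-p[1])<.04)
    m=cv2.morphologyEx(m.astype(np.uint8),cv2.MORPH_OPEN,np.ones((5,5)))>0
    if m.sum()>50: print('unit top',cv2.minAreaRect(C[m][:,:2].astype(np.float32)),C[m][:,2].mean())
E
python3 -c "
from h import *
find(); plan((.634,.131,.12,4.4),(.634,.131,.079,4.4))"
```

```text
unit top ((0.6291367411613464, 0.1317872703075409), (0.03737705200910568, 0.044193755835294724), 4.209941864013672) 0.1000966254103358
(0.634, 0.131, 0.12, 4.4) -> [-0.06, 0.12, 4.92, -0.0, -0.0, -0.3] rows 1.2
(0.634, 0.131, 0.079, 4.4) -> [0.0, 0.0, 4.1, 0.0, 0.0, 0.0] rows 1.0
12.28 [0.63349774 0.12974436 0.16921504] [-0.03772912  0.28344751  0.10019198]
```

Emit:
{"method": "jog_arm", "body": {
  "targets": [
    [0,0.2,2,0,0,0],
    [0,0.2,4.5,0,0,0],
    [0,0.2,6.5,0,0,0],
    [0,0.2,8,0,0,0],
    [0,0.2,8.8,0,0,0],
    [0,0.2,9,0,0,0],
    [0,0.2,9,0,0,0]
  ]
}}

```text
time_s: 12.87
position: [0.6335, 0.1318, 0.0794]
tool_rot: [[-0.997, -0.074, -0.0], [-0.074, 0.997, 0.0], [0.0, 0.0, -1.0]]
ft_force: [0.8, -0.1, 0.1]
grip_width: 0.0641
gripper_force: 0.0
```

Emit:
{"method": "jog_arm", "body": {
  "targets": [
    [0,0,0,0,0,0],
    [0,0,0,0,0,0],
    [0,0,0,0,0,0],
    [0,0,0,0,0,0],
    [0,0,0,0,0,0]
  ],
  "hand": 0,
  "newtons": 60
}}

```text
time_s: 13.28
position: [0.634, 0.1319, 0.0805]
tool_rot: [[-0.997, -0.076, 0.002], [-0.076, 0.997, 0.0], [-0.002, -0.0, -1.0]]
ft_force: [-0.2, 0.2, 6.1]
grip_width: 0.0425
gripper_force: 63.5
```

Emit:
{"method": "jog_arm", "body": {
  "targets": [
    [0,0,-0.8,0,0,0],
    [0,0,-1.6,0,0,0],
    [0,0,-2.2,0,0,0],
    [0,0,-2.2,0,0,0],
    [4,0,-2.8,0,0,0],
    [8,0,-3,0,0,0],
    [9,0,-3,0,0,0],
    [9,0,-3,0,0,0]
  ]
}}

```text
time_s: 13.95
position: [0.5409, 0.1251, 0.1096]
tool_rot: [[-0.997, -0.076, -0.002], [-0.076, 0.997, -0.0], [0.002, 0.0, -1.0]]
ft_force: [0.6, -0.0, -0.3]
grip_width: 0.0425
gripper_force: 62.8
```

```bash
python3 -c "
from h import *
weigh(4); print(box('top','test_tray',cloud(env.get_image('top')),))
plan((.478,.184,.09,-88),(.409,-.294,.09,-70.4))"
```

```text
force [-0.01 -0.42 -1.26] sd [0.37 0.24 0.29] grip 0.04301797749448264 62.79234051704407
(array([0.47438663, 0.19673382]), array([-0.00754849,  0.99997151]), np.float64(0.43250089883804277), (0.10679257661104202, 0.18220771849155426))
(0.478, 0.184, 0.09, -88) -> [6.19, 6.4, 1.9, 0.0, 0.0, 92.3] rows 12.9
(0.409, -0.294, 0.09, -70.4) -> [-47.53, -8.56, 0.0, 0.0, 0.0, -17.6] rows 11.6
14.25 [0.54450408 0.12487253 0.1090641 ] [ 1.21317389  0.38520731 -1.01897559]
```

```bash
python3 -c "
from h import *
plan((.50,-.11,.135,-38),(.43,-.352,.12,-70.4),(.43,-.352,.05,-70.4))"
```

```text
(0.5, -0.11, 0.135, -38) -> [6.21, -23.08, -2.59, 0.0, 0.0, 42.3] rows 5.9
(0.43, -0.352, 0.12, -70.4) -> [-9.38, -23.38, 1.5, 0.0, 0.0, 32.4] rows 6.1
(0.43, -0.352, 0.05, -70.4) -> [0.0, 0.0, 7.0, 0.0, 0.0, 0.0] rows 1.7
14.25 [0.54450408 0.12487253 0.1090641 ] [ 1.21317389  0.38520731 -1.01897559]
```

Emit:
{"method": "jog_arm", "body": {
  "targets": [
    [6.2,-23.1,-2.6,0,0,42.3],
    [6.2,-23.1,-2.6,0,0,42.3],
    [6.2,-23.1,-2.6,0,0,42.3],
    [6.2,-23.1,-2.6,0,0,42.3],
    [6.2,-23.1,-2.6,0,0,42.3],
    [6.2,-23.1,-2.6,0,0,42.3],
    [6.2,-23.1,-2.6,0,0,42.3]
  ]
}}

```text
time_s: 14.83
position: [0.4995, -0.1156, 0.1359]
tool_rot: [[-0.782, 0.624, 0.002], [0.624, 0.782, -0.002], [-0.003, -0.001, -1.0]]
ft_force: [1.3, -1.0, -0.9]
grip_width: 0.0427
gripper_force: 62.8
```

Emit:
{"method": "jog_arm", "body": {
  "targets": [
    [-9.4,-23.4,1.5,0,0,32.4],
    [-9.4,-23.4,1.5,0,0,32.4],
    [-9.4,-23.4,1.5,0,0,32.4],
    [-9.4,-23.4,1.5,0,0,32.4],
    [-9.4,-23.4,1.5,0,0,32.4],
    [-9.4,-23.4,1.5,0,0,32.4],
    [-9.4,-23.4,1.5,0,0,32.4],
    [-9.4,-23.4,1.5,0,0,32.4]
  ]
}}

```text
time_s: 15.5
position: [0.429, -0.3546, 0.1196]
tool_rot: [[-0.333, 0.943, -0.0], [0.943, 0.333, 0.0], [0.0, -0.0, -1.0]]
ft_force: [-0.3, -0.3, -1.1]
grip_width: 0.0426
gripper_force: 62.8
```

```bash
python3 -c "
from h import *
weigh(1); save(env.get_image('wrist'),'w3'); plan((.43,-.352,.05,-70.4))
C=cloud(env.get_image('top'));F=C.reshape(-1,3)
m=(abs(F[:,2]-.04)<.006)&(abs(F[:,0]-.41)<.14)&(abs(F[:,1]+.294)<.16)
print(cv2.minAreaRect(F[m][:,:2].astype(np.float32)))"
```

```text
force [ 0.55  0.51 -0.27] sd [0. 0. 0.] grip 0.04283491208298017 62.76144862174988
(0.43, -0.352, 0.05, -70.4) -> [-0.02, 0.02, 7.0, 0.0, -0.1, 0.1] rows 1.7
15.6 [ 0.42970645 -0.35191369  0.12000584] [ 0.16484434 -0.16480298 -1.43761298]
((0.41028404235839844, -0.2898135185241699), (0.13939200341701508, 0.21104882657527924), 19.790451049804688)
```

View pics/w3.png

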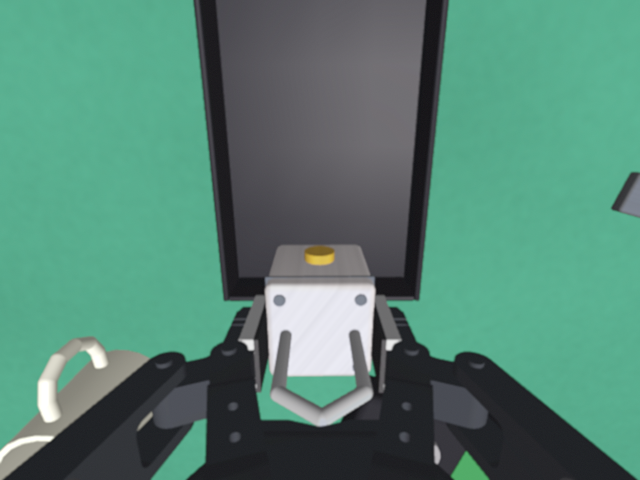

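Emit:
{"method": "jog_arm", "body": {
  "targets": [
    [0.4,0.1,2,0,0,0],
    [0.4,0.1,4,0,0,0],
    [0.4,0.1,5.5,0,0,0],
    [0.4,0.1,7,0,0,0],
    [0.4,0.1,7.8,0,0,0],
    [0.4,0.1,8.2,0,0,0],
    [0.4,0.1,8.4,0,0,0],
    [0.4,0.1,8.4,0,0,0]
  ]
}}

```text
time_s: 16.32
position: [0.4294, -0.348, 0.0366]
tool_rot: [[-0.337, 0.942, 0.0], [0.942, 0.337, -0.0], [-0.0, 0.0, -1.0]]
ft_force: [-0.9, 0.1, -1.1]
grip_width: 0.0422
gripper_force: 62.8
```

Emit:
{"method": "jog_arm", "body": {
  "targets": [
    [0,0,0.1,0,0,0],
    [0,0,0.1,0,0,0]
  ]
}}

```text
time_s: 16.48
position: [0.4293, -0.3484, 0.0359]
tool_rot: [[-0.336, 0.942, 0.001], [0.942, 0.336, -0.001], [-0.001, 0.0, -1.0]]
ft_force: [0.4, -0.1, -1.2]
grip_width: 0.0427
gripper_force: 62.8
```

Emit:
{"method": "jog_arm", "body": {
  "targets": [
    [0,0,0.1,0,0,0],
    [0,0,0.1,0,0,0],
    [0,0,0.1,0,0,0]
  ]
}}

```text
time_s: 16.73
position: [0.4292, -0.3485, 0.0353]
tool_rot: [[-0.336, 0.942, 0.001], [0.942, 0.336, -0.001], [-0.001, 0.001, -1.0]]
ft_force: [-0.3, 1.9, 5.4]
grip_width: 0.0427
gripper_force: 63.5
```

Emit:
{"method": "jog_arm", "body": {
  "targets": [
    [0,0,0,0,0,0],
    [0,0,0,0,0,0],
    [0,0,0,0,0,0],
    [0,0,-3,0,0,0],
    [0,0,-7,0,0,0],
    [0,0,-11,0,0,0],
    [0,0,-13.5,0,0,0]
  ],
  "hand": 0.75
}}

```text
time_s: 17.32
position: [0.4295, -0.3489, 0.1732]
tool_rot: [[-0.336, 0.942, 0.003], [0.942, 0.336, -0.003], [-0.004, 0.001, -1.0]]
ft_force: [0.9, 0.3, 0.3]
grip_width: 0.0642
gripper_force: 0.0
```

```bash
python3 -c "
from h import *
plan((.55,-.15,.175,-25),(.640,.048,.17,4.4))"
```

```text
(0.55, -0.15, 0.175, -25) -> [14.68, 18.03, -0.22, -0.0, 0.3, -45.4] rows 6.3
(0.64, 0.048, 0.17, 4.4) -> [0.21, 21.75, 0.5, 0.0, 0.0, -29.4] rows 5.2
17.32 [ 0.42951038 -0.3488548   0.17320194] [0.89048411 0.3168929  0.29073849]
```

```bash
python3 -c "
from h import *
plan((.56,-.26,.175,-30),(.660,-.203,.17,4.4))"
```

```text
(0.56, -0.26, 0.175, -30) -> [3.98, 15.28, -0.18, -0.0, 0.3, -40.4] rows 5.6
(0.66, -0.203, 0.17, 4.4) -> [-5.81, 9.94, 0.5, 0.0, 0.0, -34.4] rows 4.8
17.32 [ 0.42951038 -0.3488548   0.17320194] [0.89048411 0.3168929  0.29073849]
```

Emit:
{"method": "jog_arm", "body": {
  "targets": [
    [4,15.3,0,0,0,-40.4],
    [4,15.3,0,0,0,-40.4],
    [4,15.3,0,0,0,-40.4],
    [4,15.3,0,0,0,-40.4],
    [4,15.3,0,0,0,-40.4],
    [4,15.3,0,0,0,-40.4],
    [4,15.3,0,0,0,-40.4]
  ]
}}

```text
time_s: 17.9
position: [0.56, -0.2586, 0.169]
tool_rot: [[-0.868, 0.496, -0.0], [0.496, 0.868, 0.0], [0.0, -0.0, -1.0]]
ft_force: [0.4, -0.1, -0.5]
grip_width: 0.0641
gripper_force: 0.0
```

Emit:
{"method": "jog_arm", "body": {
  "targets": [
    [-5.8,9.9,0.4,0,0,-34.4],
    [-5.8,9.9,0.4,0,0,-34.4],
    [-5.8,9.9,0.4,0,0,-34.4],
    [-5.8,9.9,0.4,0,0,-34.4],
    [-5.8,9.9,0.4,0,0,-34.4],
    [-5.8,9.9,0.4,0,0,-34.4],
    [-5.8,9.9,0.4,0,0,-34.4]
  ]
}}

```text
time_s: 18.48
position: [0.6591, -0.2027, 0.1652]
tool_rot: [[-0.997, -0.072, -0.0], [-0.072, 0.997, 0.0], [0.0, 0.0, -1.0]]
ft_force: [0.3, 0.8, -0.2]
grip_width: 0.0643
gripper_force: 0.0
```

```bash
python3 -c "
from h import *
find(); plan((.660,-.203,.079,4.4))"
```

```text
unit top ((0.6551417112350464, -0.20324774086475372), (0.03759320080280304, 0.043916746973991394), 4.358227252960205) 0.09971808546760698
(0.66, -0.203, 0.079, 4.4) -> [-0.09, -0.03, 8.64, 0.0, -0.0, -0.3] rows 2.1
18.53 [ 0.65906569 -0.20281766  0.16538931] [ 1.30708189 -0.1213232  -0.22205137]
```

Emit:
{"method": "jog_arm", "body": {
  "targets": [
    [0,0,2,0,0,0],
    [0,0,4.5,0,0,0],
    [0,0,6.5,0,0,0],
    [0,0,8,0,0,0],
    [0,0,8.5,0,0,0],
    [0,0,8.6,0,0,0],
    [0,0,8.6,0,0,0]
  ]
}}

```text
time_s: 19.12
position: [0.6595, -0.2028, 0.0801]
tool_rot: [[-0.997, -0.075, 0.001], [-0.075, 0.997, -0.0], [-0.001, -0.0, -1.0]]
ft_force: [0.2, 0.3, 1.5]
grip_width: 0.0641
gripper_force: 0.0
```

Emit:
{"method": "jog_arm", "body": {
  "targets": [
    [0,0,0,0,0,0],
    [0,0,0,0,0,0],
    [0,0,0,0,0,0],
    [0,0,0,0,0,0],
    [0,0,0,0,0,0]
  ],
  "hand": 0,
  "newtons": 60
}}

```text
time_s: 19.53
position: [0.6601, -0.2027, 0.0809]
tool_rot: [[-0.997, -0.077, 0.003], [-0.077, 0.997, -0.001], [-0.003, -0.002, -1.0]]
ft_force: [1.4, 0.9, 6.6]
grip_width: 0.0429
gripper_force: 62.4
```

Emit:
{"method": "jog_arm", "body": {
  "targets": [
    [0,0,-0.8,0,0,0],
    [0,0,-1.6,0,0,0],
    [0,0,-2.2,0,0,0],
    [0,0,-2.2,0,0,0],
    [4,0,-2.8,0,0,0],
    [8,0,-3,0,0,0],
    [9,0,-3,0,0,0],
    [9,0,-3,0,0,0]
  ]
}}

```text
time_s: 20.2
position: [0.567, -0.2094, 0.1096]
tool_rot: [[-0.997, -0.076, -0.002], [-0.076, 0.997, 0.001], [0.002, 0.001, -1.0]]
ft_force: [1.3, -0.5, -3.1]
grip_width: 0.0427
gripper_force: 61.9
```

```bash
cat >> h.py <<'E'
def tray():
    F=cloud(env.get_image('top')).reshape(-1,3)
    m=(abs(F[:,2]-.022)<.006)&(abs(F[:,0]-.478)<.12)&(abs(F[:,1]-.184)<.16)
    print('tray lip',cv2.minAreaRect(F[m][:,:2].astype(np.float32)))
E
python3 -c "
from h import *
weigh(4); tray()
plan((.477,.184,.135,-88),(.4103,-.29,.12,-70.4))
plan((.4103,-.29,.12,-70.4))"
```

```text
force [ 0.05 -0.13 -3.58] sd [0.17 0.26 0.66] grip 0.04268660651609065 61.9348669052124
tray lip ((0.5092430710792542, 0.21295148134231567), (0.17379453778266907, 0.26475057005882263), 2.0132107734680176)
(0.477, 0.184, 0.135, -88) -> [6.26, 39.94, -2.6, 0.0, 0.0, 92.5] rows 12.9
(0.4103, -0.29, 0.12, -70.4) -> [-47.14, -8.32, 1.5, 0.0, 0.0, -17.6] rows 11.5
20.45 [ 0.57051762 -0.20931189  0.10912312] [ 0.50669885  0.22774029 -3.60456888]
(0.4103, -0.29, 0.12, -70.4) -> [16.6, -6.8, -1.09, 0.0, 0.0, 74.9] rows 10.5
20.45 [ 0.57051762 -0.20931189  0.10912312] [ 0.50669885  0.22774029 -3.60456888]
```

```bash
cat >> h.py <<'E'
def tray():
    C=cloud(env.get_image('top')); r=env.regions_of('top','test_tray')[0]
    m=cv2.dilate(r['pixels'].astype(np.uint8),np.ones((9,9)))>0
    P=C[m&(abs(C[...,2]-.022)<.006)&(C[...,1]<.32)]
    print('tray lip',r['score'],r['point'],cv2.minAreaRect(P[:,:2].astype(np.float32)))
E
python3 -c "
from h import *
tray()
plan((.495,-.05,.135,-42),(.477,.184,.12,-88))"
```

```text
tray lip 0.92 [268.2, 251.2] ((0.47876474261283875, 0.1840563267469406), (0.11047100275754929, 0.20962262153625488), 2.185415744781494)
(0.495, -0.05, 0.135, -42) -> [6.27, 16.46, -2.6, 0.0, 0.0, 46.5] rows 6.5
(0.477, 0.184, 0.12, -88) -> [17.0, 16.19, 1.5, 0.0, 0.0, 46.0] rows 6.4
20.55 [ 0.57030302 -0.2092126   0.1090301 ] [-0.27814373  0.52247612 -4.85726991]
```

Emit:
{"method": "jog_arm", "body": {
  "targets": [
    [4,3,-1,0,0,10],
    [6.3,16.5,-2.6,0,0,46.5],
    [6.3,16.5,-2.6,0,0,46.5],
    [6.3,16.5,-2.6,0,0,46.5],
    [6.3,16.5,-2.6,0,0,46.5],
    [6.3,16.5,-2.6,0,0,46.5],
    [6.3,16.5,-2.6,0,0,46.5],
    [6.3,16.5,-2.6,0,0,46.5]
  ]
}}

```text
time_s: 21.22
position: [0.4945, -0.0492, 0.1355]
tool_rot: [[-0.742, 0.671, 0.001], [0.671, 0.742, -0.0], [-0.001, 0.0, -1.0]]
ft_force: [-0.4, -0.8, -3.5]
grip_width: 0.0425
gripper_force: 62.4
```

Emit:
{"method": "jog_arm", "body": {
  "targets": [
    [17,16.2,1.5,0,0,46],
    [17,16.2,1.5,0,0,46],
    [17,16.2,1.5,0,0,46],
    [17,16.2,1.5,0,0,46],
    [17,16.2,1.5,0,0,46],
    [17,16.2,1.5,0,0,46],
    [17,16.2,1.5,0,0,46],
    [17,16.2,1.5,0,0,46]
  ]
}}

```text
time_s: 21.88
position: [0.4759, 0.1876, 0.1199]
tool_rot: [[-0.034, 0.999, -0.001], [0.999, 0.034, 0.001], [0.001, -0.0, -1.0]]
ft_force: [-0.0, -0.5, -3.5]
grip_width: 0.0426
gripper_force: 62.6
```

```bash
python3 -c "
from h import *
weigh(1); save(env.get_image('wrist'),'w4'); tray(); plan((.478,.184,.036,-88))"
```

```text
force [-0.18 -0.27 -3.81] sd [0. 0. 0.] grip 0.042521241137071494 62.57959842681885
tray lip 0.81 [266.0, 272.1] ((0.4814375042915344, 0.11973683536052704), (0.11037314683198929, 0.08063224703073502), 2.4710967540740967)
(0.478, 0.184, 0.036, -88) -> [0.02, 0.13, 8.43, -0.0, 0.0, 0.1] rows 2.0
22.08 [0.47674176 0.18378341 0.12026122] [ 0.26838662 -0.67261951 -4.10477857]
```

View pics/w4.png

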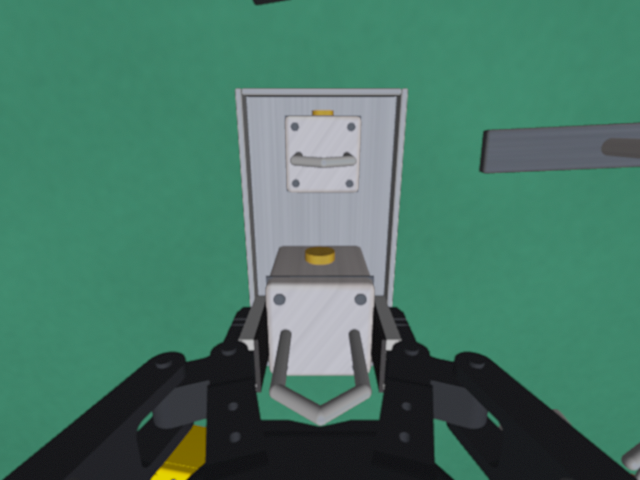

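Unit 1 stands upright in the tray at (323,155), and the held unit is aligned over the middle at (320,325). I'll lower it.

Emit:
{"method": "jog_arm", "body": {
  "targets": [
    [0,0.1,2,0,0,0],
    [0,0.1,4,0,0,0],
    [0,0.1,5.5,0,0,0],
    [0,0.1,7,0,0,0],
    [0,0.1,7.8,0,0,0],
    [0,0.1,8.2,0,0,0],
    [0,0.1,8.4,0,0,0],
    [0,0.1,8.4,0,0,0]
  ]
}}

```text
time_s: 22.75
position: [0.4777, 0.1842, 0.0366]
tool_rot: [[-0.034, 0.999, 0.0], [0.999, 0.034, 0.0], [0.0, 0.0, -1.0]]
ft_force: [-0.7, -0.1, -3.1]
grip_width: 0.0424
gripper_force: 62.5
```

Emit:
{"method": "jog_arm", "body": {
  "targets": [
    [0,0,0.1,0,0,0],
    [0,0,0.2,0,0,0],
    [0,0,0.2,0,0,0]
  ]
}}

```text
time_s: 23.0
position: [0.4779, 0.1846, 0.0355]
tool_rot: [[-0.034, 0.999, 0.002], [0.999, 0.034, 0.0], [0.0, 0.002, -1.0]]
ft_force: [-1.1, -1.1, 3.7]
grip_width: 0.0428
gripper_force: 63.6
```

Resting on the tray floor, so I'll release it. Next is unit 3 at (0.640, 0.048).

Emit:
{"method": "jog_arm", "body": {
  "targets": [
    [0,0,0,0,0,0],
    [0,0,0,0,0,0],
    [0,0,0,0,0,0],
    [0,0,-3,0,0,0],
    [0,0,-7,0,0,0],
    [0,0,-11,0,0,0],
    [0,0,-13.5,0,0,0]
  ],
  "hand": 0.75
}}

```text
time_s: 23.58
position: [0.4782, 0.1846, 0.1732]
tool_rot: [[-0.034, 0.999, 0.005], [0.999, 0.034, 0.001], [0.0, 0.005, -1.0]]
ft_force: [0.5, -0.4, 0.1]
grip_width: 0.0641
gripper_force: 0.0
```

```bash
python3 -c "
from h import *
plan((.56,.11,.17,-42),(.640,.048,.168,4.4))"
```

```text
(0.56, 0.11, 0.17, -42) -> [-7.74, 7.92, 0.36, 0.3, 0.1, -46.0] rows 6.4
(0.64, 0.048, 0.168, 4.4) -> [-10.09, 0.75, 0.2, 0.0, 0.0, -46.4] rows 6.5
23.58 [0.47816577 0.18463793 0.17323324] [ 0.51217168 -0.36631657  0.11110343]
```

Emit:
{"method": "jog_arm", "body": {
  "targets": [
    [-7.7,7.9,0.2,0,0,-46],
    [-7.7,7.9,0.2,0,0,-46],
    [-7.7,7.9,0.2,0,0,-46],
    [-7.7,7.9,0.2,0,0,-46],
    [-7.7,7.9,0.2,0,0,-46],
    [-7.7,7.9,0.2,0,0,-46],
    [-7.7,7.9,0.2,0,0,-46]
  ]
}}

```text
time_s: 24.17
position: [0.559, 0.11, 0.1673]
tool_rot: [[-0.747, 0.665, 0.0], [0.665, 0.747, 0.0], [0.0, 0.0, -1.0]]
ft_force: [0.3, 0.2, -0.4]
grip_width: 0.0641
gripper_force: 0.0
```

Emit:
{"method": "jog_arm", "body": {
  "targets": [
    [-10.1,0.8,0,0,0,-46.4],
    [-10.1,0.8,0,0,0,-46.4],
    [-10.1,0.8,0,0,0,-46.4],
    [-10.1,0.8,0,0,0,-46.4],
    [-10.1,0.8,0,0,0,-46.4],
    [-10.1,0.8,0,0,0,-46.4],
    [-10.1,0.8,0,0,0,-46.4],
    [-10.1,0.8,0,0,0,-46.4]
  ]
}}

```text
time_s: 24.83
position: [0.6393, 0.0484, 0.1673]
tool_rot: [[-0.997, -0.078, -0.0], [-0.078, 0.997, 0.0], [0.0, 0.0, -1.0]]
ft_force: [-0.1, 0.0, -0.3]
grip_width: 0.064
gripper_force: 0.0
```

```bash
python3 -c "
from h import *
find(); plan((.640,.048,.079,4.4))"
```

```text
unit top ((0.6359806656837463, 0.04799162596464157), (0.03805770352482796, 0.04407281428575516), 4.22429895401001) 0.10008691436075315
(0.64, 0.048, 0.079, 4.4) -> [-0.07, -0.05, 8.83, 0.0, -0.0, -0.1] rows 2.1
24.88 [0.63928669 0.04844522 0.16729994] [ 1.06956343 -0.02207278  0.04739923]
```

Emit:
{"method": "jog_arm", "body": {
  "targets": [
    [0,0,2,0,0,0],
    [0,0,4.5,0,0,0],
    [0,0,6.5,0,0,0],
    [0,0,8,0,0,0],
    [0,0,8.7,0,0,0],
    [0,0,8.8,0,0,0],
    [0,0,8.8,0,0,0]
  ]
}}

```text
time_s: 25.47
position: [0.6395, 0.0484, 0.0797]
tool_rot: [[-0.997, -0.075, 0.0], [-0.075, 0.997, -0.0], [-0.0, -0.0, -1.0]]
ft_force: [-0.6, -0.3, 0.8]
grip_width: 0.0643
gripper_force: 0.0
```

Emit:
{"method": "jog_arm", "body": {
  "targets": [
    [0,0,0,0,0,0],
    [0,0,0,0,0,0],
    [0,0,0,0,0,0],
    [0,0,0,0,0,0],
    [0,0,0,0,0,0]
  ],
  "hand": 0,
  "newtons": 60
}}

```text
time_s: 25.88
position: [0.64, 0.0484, 0.0805]
tool_rot: [[-0.997, -0.076, 0.003], [-0.076, 0.997, -0.0], [-0.003, -0.0, -1.0]]
ft_force: [2.0, -0.3, 5.9]
grip_width: 0.0428
gripper_force: 63.4
```

Emit:
{"method": "jog_arm", "body": {
  "targets": [
    [0,0,-0.8,0,0,0],
    [0,0,-1.6,0,0,0],
    [0,0,-2.2,0,0,0],
    [0,0,-2.2,0,0,0],
    [4,0,-2.8,0,0,0],
    [8,0,-3,0,0,0],
    [9,0,-3,0,0,0],
    [9,0,-3,0,0,0]
  ]
}}

```text
time_s: 26.55
position: [0.5469, 0.0418, 0.1096]
tool_rot: [[-0.997, -0.075, -0.002], [-0.075, 0.997, 0.0], [0.002, 0.0, -1.0]]
ft_force: [1.0, 0.0, -0.2]
grip_width: 0.0425
gripper_force: 62.7
```

```bash
python3 -c "
from h import *
weigh(4); tray()
plan((.48,.118,.12,-88))
plan((.49,-.11,.135,-38),(.4103,-.29,.12,-70.4))"
```

```text
force [ 0.22  0.01 -1.22] sd [0.64 0.5  0.1 ] grip 0.04307680888336308 62.67141938209534
tray lip 0.84 [262.9, 236.2] ((0.478890597820282, 0.1844136118888855), (0.11023885756731033, 0.20925985276699066), 2.4391257762908936)
(0.48, 0.118, 0.12, -88) -> [6.44, 8.15, -1.09, 0.0, 0.0, 92.3] rows 12.9
26.85 [0.55042053 0.04161627 0.10909176] [ 0.74010843  0.51412153 -1.93639636]
(0.49, -0.11, 0.135, -38) -> [7.17, -14.66, -2.59, 0.0, 0.0, 42.3] rows 5.9
(0.4103, -0.29, 0.12, -70.4) -> [-4.8, -19.09, 1.5, 0.0, 0.0, 32.4] rows 4.7
26.85 [0.55042053 0.04161627 0.10909176] [ 0.74010843  0.51412153 -1.93639636]
```

Empty shell, so it goes to the middle of the bin.

Emit:
{"method": "jog_arm", "body": {
  "targets": [
    [7.2,-14.7,-2.6,0,0,42.3],
    [7.2,-14.7,-2.6,0,0,42.3],
    [7.2,-14.7,-2.6,0,0,42.3],
    [7.2,-14.7,-2.6,0,0,42.3],
    [7.2,-14.7,-2.6,0,0,42.3],
    [7.2,-14.7,-2.6,0,0,42.3],
    [7.2,-14.7,-2.6,0,0,42.3]
  ]
}}

```text
time_s: 27.43
position: [0.4892, -0.1113, 0.1353]
tool_rot: [[-0.785, 0.619, 0.0], [0.619, 0.785, -0.0], [-0.0, 0.0, -1.0]]
ft_force: [0.1, -0.4, -1.4]
grip_width: 0.0426
gripper_force: 62.7
```

Emit:
{"method": "jog_arm", "body": {
  "targets": [
    [-4.8,-19.1,1.5,0,0,32.4],
    [-4.8,-19.1,1.5,0,0,32.4],
    [-4.8,-19.1,1.5,0,0,32.4],
    [-4.8,-19.1,1.5,0,0,32.4],
    [-4.8,-19.1,1.5,0,0,32.4],
    [-4.8,-19.1,1.5,0,0,32.4],
    [-4.8,-19.1,1.5,0,0,32.4]
  ]
}}

```text
time_s: 28.02
position: [0.4091, -0.2915, 0.1199]
tool_rot: [[-0.337, 0.941, -0.0], [0.941, 0.337, 0.001], [0.001, -0.0, -1.0]]
ft_force: [-0.5, 0.3, -1.3]
grip_width: 0.0427
gripper_force: 62.6
```

```bash
python3 -c "
from h import *
weigh(1); plan((.4103,-.289,.036,-70.3))
C=cloud(env.get_image('top'));F=C.reshape(-1,3)
m=(abs(F[:,2]-.0985)<.05)&(abs(F[:,0]-.43)<.03)&(abs(F[:,1]+.348)<.03); print('placed top',np.percentile(F[m],[5,50,95],axis=0).round(3))"
```

```text
force [ 0.53 -0.39 -1.25] sd [0. 0. 0.] grip 0.042778248902739194 62.64087438583374
(0.4103, -0.289, 0.036, -70.3) -> [0.09, 0.13, 8.4, -0.0, -0.0, 0.1] rows 2.0
28.07 [ 0.4094638  -0.29035881  0.1200367 ] [ 0.52668414 -0.38500485 -1.25489134]Traceback (most recent call last):
  File "<string>", line 5, in <module>
    m=(abs(F[:,2]-.0985)<.05)&(abs(F[:,0]-.43)<.03)&(abs(F[:,1]+.348)<.03); print('placed top',np.percentile(F[m],[5,50,95],axis=0).round(3))
                                                                                               ~~~~~~~~~~~~~^^^^^^^^^^^^^^^^^^^^^^^
    return _quantile_unchecked(
        a, q, axis, out, overwrite_input, method, keepdims, weights)
    return _ureduce(a,
                    func=_quantile_ureduce_func,
    ...<5 lines>...
                    overwrite_input=overwrite_input,
                    method=method)
    r = func(a, **kwargs)
    result = _quantile(arr,
                       quantiles=q,
    ...<2 lines>...
                       out=out,
                       weights=wgt)
    slices_having_nans = np.isnan(arr[-1, ...])
                                  ~~~^^^^^^^^^
IndexError: index -1 is out of bounds for axis 0 with size 0
```

Emit:
{"method": "jog_arm", "body": {
  "targets": [
    [0.1,0.1,2,0,0,0],
    [0.1,0.1,4,0,0,0],
    [0.1,0.1,5.5,0,0,0],
    [0.1,0.1,7,0,0,0],
    [0.1,0.1,7.8,0,0,0],
    [0.1,0.1,8.2,0,0,0],
    [0.1,0.1,8.5,0,0,0],
    [0.1,0.1,8.5,0,0,0]
  ]
}}

```text
time_s: 28.78
position: [0.4103, -0.2889, 0.0357]
tool_rot: [[-0.337, 0.941, 0.001], [0.941, 0.337, -0.0], [-0.0, 0.0, -1.0]]
ft_force: [0.2, -0.5, -1.6]
grip_width: 0.0424
gripper_force: 62.7
```

Emit:
{"method": "jog_arm", "body": {
  "targets": [
    [0,0,0.1,0,0,0],
    [0,0,0.1,0,0,0],
    [0,0,0.1,0,0,0]
  ]
}}

```text
time_s: 29.03
position: [0.4103, -0.2892, 0.0352]
tool_rot: [[-0.336, 0.942, 0.001], [0.942, 0.336, -0.001], [-0.001, 0.001, -1.0]]
ft_force: [1.0, 3.0, 6.1]
grip_width: 0.0426
gripper_force: 63.4
```

Release, then unit 5 at (0.6535, -0.119).

Emit:
{"method": "jog_arm", "body": {
  "targets": [
    [0,0,0,0,0,0],
    [0,0,0,0,0,0],
    [0,0,0,0,0,0],
    [0,0,-3,0,0,0],
    [0,0,-7,0,0,0],
    [0,0,-11,0,0,0],
    [0,0,-13.5,0,0,0]
  ],
  "hand": 0.75
}}

```text
time_s: 29.62
position: [0.4103, -0.2898, 0.173]
tool_rot: [[-0.336, 0.942, 0.003], [0.942, 0.336, -0.003], [-0.004, 0.001, -1.0]]
ft_force: [-0.1, -1.1, 0.1]
grip_width: 0.0642
gripper_force: 0.0
```

```bash
python3 -c "
from h import *
plan((.54,-.20,.17,-30),(.6535,-.119,.168,4.4))"
```

```text
(0.54, -0.2, 0.17, -30) -> [4.1, 15.24, 0.31, -0.0, 0.2, -40.4] rows 5.6
(0.6535, -0.119, 0.168, 4.4) -> [-5.78, 12.69, 0.2, 0.0, 0.0, -34.4] rows 4.8
29.62 [ 0.41026295 -0.2898209   0.1730089 ] [-0.13621909 -1.09376448  0.1492955 ]
```

Emit:
{"method": "jog_arm", "body": {
  "targets": [
    [4.1,15.2,0,0,0,-40.4],
    [4.1,15.2,0,0,0,-40.4],
    [4.1,15.2,0,0,0,-40.4],
    [4.1,15.2,0,0,0,-40.4],
    [4.1,15.2,0,0,0,-40.4],
    [4.1,15.2,0,0,0,-40.4],
    [4.1,15.2,0,0,0,-40.4]
  ]
}}

```text
time_s: 30.2
position: [0.5395, -0.1991, 0.169]
tool_rot: [[-0.868, 0.496, -0.001], [0.496, 0.868, 0.0], [0.001, -0.0, -1.0]]
ft_force: [-0.7, 0.3, -1.2]
grip_width: 0.0641
gripper_force: 0.0
```

Emit:
{"method": "jog_arm", "body": {
  "targets": [
    [-5.8,12.7,0.2,0,0,-34.4],
    [-5.8,12.7,0.2,0,0,-34.4],
    [-5.8,12.7,0.2,0,0,-34.4],
    [-5.8,12.7,0.2,0,0,-34.4],
    [-5.8,12.7,0.2,0,0,-34.4],
    [-5.8,12.7,0.2,0,0,-34.4],
    [-5.8,12.7,0.2,0,0,-34.4]
  ]
}}

```text
time_s: 30.78
position: [0.6526, -0.1188, 0.1671]
tool_rot: [[-0.997, -0.072, -0.001], [-0.072, 0.997, 0.0], [0.001, 0.0, -1.0]]
ft_force: [-0.6, -0.2, -0.2]
grip_width: 0.0638
gripper_force: 0.0
```

```bash
python3 -c "
from h import *
find(); plan((.6535,-.119,.079,4.4))"
```

```text
unit top ((0.6487144827842712, -0.11950737982988358), (0.03810100629925728, 0.044080283492803574), 4.448376178741455) 0.10006887414817112
(0.6535, -0.119, 0.079, 4.4) -> [-0.11, -0.0, 8.83, -0.0, -0.0, -0.3] rows 2.1
30.83 [ 0.65244042 -0.11906395  0.16734155] [-0.44615064 -0.04226683 -0.41756293]
```

Emit:
{"method": "jog_arm", "body": {
  "targets": [
    [0,0,2,0,0,0],
    [0,0,4.5,0,0,0],
    [0,0,6.5,0,0,0],
    [0,0,8,0,0,0],
    [0,0,8.7,0,0,0],
    [0,0,8.8,0,0,0],
    [0,0,8.8,0,0,0]
  ]
}}

```text
time_s: 31.42
position: [0.6529, -0.119, 0.0799]
tool_rot: [[-0.997, -0.075, 0.001], [-0.075, 0.997, -0.0], [-0.001, -0.0, -1.0]]
ft_force: [0.7, -0.9, -0.1]
grip_width: 0.0643
gripper_force: 0.0
```

Emit:
{"method": "jog_arm", "body": {
  "targets": [
    [0,0,0,0,0,0],
    [0,0,0,0,0,0],
    [0,0,0,0,0,0],
    [0,0,0,0,0,0],
    [0,0,0,0,0,0]
  ],
  "hand": 0,
  "newtons": 60
}}

```text
time_s: 31.83
position: [0.6536, -0.1187, 0.0806]
tool_rot: [[-0.997, -0.077, 0.003], [-0.077, 0.997, -0.001], [-0.003, -0.001, -1.0]]
ft_force: [1.3, -0.6, 7.0]
grip_width: 0.0426
gripper_force: 62.5
```

Emit:
{"method": "jog_arm", "body": {
  "targets": [
    [0,0,-0.8,0,0,0],
    [0,0,-1.6,0,0,0],
    [0,0,-2.2,0,0,0],
    [0,0,-2.2,0,0,0],
    [4,0,-2.8,0,0,0],
    [8,0,-3,0,0,0],
    [9,0,-3,0,0,0],
    [9,0,-3,0,0,0]
  ]
}}

```text
time_s: 32.5
position: [0.5608, -0.1253, 0.1097]
tool_rot: [[-0.997, -0.076, -0.002], [-0.076, 0.997, 0.001], [0.002, 0.001, -1.0]]
ft_force: [0.7, 0.1, -1.2]
grip_width: 0.0423
gripper_force: 61.8
```

```bash
python3 -c "
from h import *
weigh(4); tray()
plan((.495,-.05,.135,-42),(.481,.118,.12,-88))
plan((.49,-.16,.135,-38),(.39,-.233,.12,-70.4))"
```

```text
force [ 0.42  0.3  -1.17] sd [0.27 0.39 0.08] grip 0.04237381795378105 61.80217981338501
tray lip 0.97 [267.8, 254.6] ((0.4788445830345154, 0.1840590536594391), (0.1105702668428421, 0.2095223367214203), 2.1943323612213135)
(0.495, -0.05, 0.135, -42) -> [6.3, 8.05, -2.6, 0.0, 0.0, 46.5] rows 6.5
(0.481, 0.118, 0.12, -88) -> [12.28, 11.55, 1.5, 0.0, 0.0, 46.0] rows 6.4
32.8 [ 0.5640528  -0.12539254  0.10907755] [-0.6672432  -0.39032912 -0.8705742 ]
(0.49, -0.16, 0.135, -38) -> [7.65, -2.87, -2.59, 0.0, 0.0, 42.5] rows 5.9
(0.39, -0.233, 0.12, -70.4) -> [3.39, -11.91, 1.5, 0.0, 0.0, 32.4] rows 4.5
32.8 [ 0.5640528  -0.12539254  0.10907755] [-0.6672432  -0.39032912 -0.8705742 ]
```

Emit:
{"method": "jog_arm", "body": {
  "targets": [
    [7.7,-2.9,-2.6,0,0,42.5],
    [7.7,-2.9,-2.6,0,0,42.5],
    [7.7,-2.9,-2.6,0,0,42.5],
    [7.7,-2.9,-2.6,0,0,42.5],
    [7.7,-2.9,-2.6,0,0,42.5],
    [7.7,-2.9,-2.6,0,0,42.5],
    [7.7,-2.9,-2.6,0,0,42.5]
  ]
}}

```text
time_s: 33.38
position: [0.4892, -0.1604, 0.1352]
tool_rot: [[-0.785, 0.62, 0.0], [0.62, 0.785, -0.0], [-0.0, 0.0, -1.0]]
ft_force: [-1.0, 0.2, -1.0]
grip_width: 0.0431
gripper_force: 61.8
```

Emit:
{"method": "jog_arm", "body": {
  "targets": [
    [3.4,-11.9,1.5,0,0,32.4],
    [3.4,-11.9,1.5,0,0,32.4],
    [3.4,-11.9,1.5,0,0,32.4],
    [3.4,-11.9,1.5,0,0,32.4],
    [3.4,-11.9,1.5,0,0,32.4],
    [3.4,-11.9,1.5,0,0,32.4],
    [3.4,-11.9,1.5,0,0,32.4]
  ]
}}

```text
time_s: 33.97
position: [0.3889, -0.2332, 0.1203]
tool_rot: [[-0.339, 0.941, 0.0], [0.941, 0.339, -0.0], [-0.0, 0.0, -1.0]]
ft_force: [1.4, 0.9, -1.2]
grip_width: 0.0426
gripper_force: 62.0
```

```bash
python3 -c "
from h import *
weigh(1); C=cloud(env.get_image('top'));F=C.reshape(-1,3)
m=(abs(F[:,2]-.04)<.006)&(abs(F[:,0]-.41)<.14)&(abs(F[:,1]+.294)<.16)
print(cv2.minAreaRect(F[m][:,:2].astype(np.float32)))
plan((.3895,-.2315,.036,-70.3))"
```

```text
force [ 0.87  0.3  -0.85] sd [0. 0. 0.] grip 0.042576273423837616 61.99193000793457
((0.4096303880214691, -0.2899857759475708), (0.14064787328243256, 0.21140293776988983), 19.85091781616211)
(0.3895, -0.2315, 0.036, -70.3) -> [0.11, 0.1, 8.43, 0.0, 0.0, 0.1] rows 2.0
34.07 [ 0.38894631 -0.23281791  0.12029801] [-0.06733102  0.61462107 -1.35505947]
```

Emit:
{"method": "jog_arm", "body": {
  "targets": [
    [0.1,0.1,2,0,0,0],
    [0.1,0.1,4,0,0,0],
    [0.1,0.1,5.5,0,0,0],
    [0.1,0.1,7,0,0,0],
    [0.1,0.1,7.8,0,0,0],
    [0.1,0.1,8.2,0,0,0],
    [0.1,0.1,8.5,0,0,0],
    [0.1,0.1,8.5,0,0,0]
  ]
}}

```text
time_s: 34.73
position: [0.3894, -0.2318, 0.0357]
tool_rot: [[-0.336, 0.942, 0.0], [0.942, 0.336, -0.0], [-0.001, 0.0, -1.0]]
ft_force: [0.6, 0.2, -2.1]
grip_width: 0.0425
gripper_force: 62.1
```

Emit:
{"method": "jog_arm", "body": {
  "targets": [
    [0,0,0.1,0,0,0],
    [0,0,0.1,0,0,0],
    [0,0,0.1,0,0,0]
  ]
}}

```text
time_s: 34.98
position: [0.3895, -0.2319, 0.0353]
tool_rot: [[-0.335, 0.942, 0.001], [0.942, 0.335, -0.001], [-0.002, 0.001, -1.0]]
ft_force: [-0.5, 1.4, 6.8]
grip_width: 0.0425
gripper_force: 62.9
```

Release, then unit 4 at (0.647, -0.0355).

Emit:
{"method": "jog_arm", "body": {
  "targets": [
    [0,0,0,0,0,0],
    [0,0,0,0,0,0],
    [0,0,0,0,0,0],
    [0,0,-3,0,0,0],
    [0,0,-7,0,0,0],
    [0,0,-11,0,0,0],
    [0,0,-13.5,0,0,0]
  ],
  "hand": 0.75
}}

```text
time_s: 35.57
position: [0.3896, -0.2322, 0.1729]
tool_rot: [[-0.335, 0.942, 0.003], [0.942, 0.335, -0.003], [-0.004, 0.002, -1.0]]
ft_force: [0.3, 0.2, 0.6]
grip_width: 0.0641
gripper_force: 0.0
```

```bash
python3 -c "
from h import *
plan((.53,-.12,.17,-30),(.647,-.0355,.168,4.4))"
```

```text
(0.53, -0.12, 0.17, -30) -> [5.88, 16.99, 0.3, 0.0, 0.2, -40.4] rows 5.6
(0.647, -0.0355, 0.168, 4.4) -> [-5.91, 13.17, 0.2, 0.0, 0.0, -34.4] rows 4.8
35.57 [ 0.38957793 -0.2322097   0.17294716] [0.32847954 0.20621296 0.62305969]
```

Emit:
{"method": "jog_arm", "body": {
  "targets": [
    [5.9,17,0,0,0,-40.4],
    [5.9,17,0,0,0,-40.4],
    [5.9,17,0,0,0,-40.4],
    [5.9,17,0,0,0,-40.4],
    [5.9,17,0,0,0,-40.4],
    [5.9,17,0,0,0,-40.4],
    [5.9,17,0,0,0,-40.4]
  ]
}}

```text
time_s: 36.15
position: [0.53, -0.1184, 0.169]
tool_rot: [[-0.868, 0.497, -0.0], [0.497, 0.868, 0.0], [0.0, -0.0, -1.0]]
ft_force: [-1.4, 0.1, -0.7]
grip_width: 0.0638
gripper_force: 0.0
```

Emit:
{"method": "jog_arm", "body": {
  "targets": [
    [-5.9,13.2,0.2,0,0,-34.4],
    [-5.9,13.2,0.2,0,0,-34.4],
    [-5.9,13.2,0.2,0,0,-34.4],
    [-5.9,13.2,0.2,0,0,-34.4],
    [-5.9,13.2,0.2,0,0,-34.4],
    [-5.9,13.2,0.2,0,0,-34.4],
    [-5.9,13.2,0.2,0,0,-34.4]
  ]
}}

```text
time_s: 36.73
position: [0.6463, -0.0352, 0.1672]
tool_rot: [[-0.998, -0.07, -0.001], [-0.07, 0.998, -0.0], [0.001, 0.0, -1.0]]
ft_force: [0.3, -0.2, 0.1]
grip_width: 0.064
gripper_force: 0.0
```

```bash
python3 -c "
from h import *
find(); plan((.647,-.0355,.079,4.4))"
```

```text
unit top ((0.6422781944274902, -0.03570777177810669), (0.03738139942288399, 0.04406421631574631), 4.527917385101318) 0.09979037839874273
(0.647, -0.0355, 0.079, 4.4) -> [-0.08, -0.02, 8.84, -0.0, -0.0, -0.4] rows 2.1
36.78 [ 0.64622826 -0.03537301  0.16739858] [-0.63745095 -0.19713012 -0.08807839]
```

Emit:
{"method": "jog_arm", "body": {
  "targets": [
    [0,0,2,0,0,0],
    [0,0,4.5,0,0,0],
    [0,0,6.5,0,0,0],
    [0,0,8,0,0,0],
    [0,0,8.7,0,0,0],
    [0,0,8.8,0,0,0],
    [0,0,8.8,0,0,0]
  ]
}}

```text
time_s: 37.37
position: [0.6468, -0.0351, 0.0799]
tool_rot: [[-0.997, -0.073, 0.001], [-0.073, 0.997, -0.0], [-0.0, -0.0, -1.0]]
ft_force: [0.3, -0.0, 0.5]
grip_width: 0.064
gripper_force: 0.0
```

Emit:
{"method": "jog_arm", "body": {
  "targets": [
    [0,0,0,0,0,0],
    [0,0,0,0,0,0],
    [0,0,0,0,0,0],
    [0,0,0,0,0,0],
    [0,0,0,0,0,0]
  ],
  "hand": 0,
  "newtons": 60
}}

```text
time_s: 37.78
position: [0.6476, -0.0348, 0.0807]
tool_rot: [[-0.997, -0.075, 0.003], [-0.075, 0.997, -0.001], [-0.003, -0.001, -1.0]]
ft_force: [1.3, -0.4, 6.1]
grip_width: 0.0427
gripper_force: 62.6
```

Emit:
{"method": "jog_arm", "body": {
  "targets": [
    [0,0,-0.8,0,0,0],
    [0,0,-1.6,0,0,0],
    [0,0,-2.2,0,0,0],
    [0,0,-2.2,0,0,0],
    [4,0,-2.8,0,0,0],
    [8,0,-3,0,0,0],
    [9,0,-3,0,0,0],
    [9,0,-3,0,0,0]
  ]
}}

```text
time_s: 38.45
position: [0.5542, -0.0411, 0.1095]
tool_rot: [[-0.997, -0.075, -0.003], [-0.075, 0.997, 0.001], [0.002, 0.001, -1.0]]
ft_force: [0.9, -0.7, -3.3]
grip_width: 0.0425
gripper_force: 61.7
```

```bash
python3 -c "
from h import *
weigh(4); tray()
plan((.51,.03,.135,-42),(.481,.119,.12,-88))"
```

```text
force [ 0.28  0.1  -3.37] sd [0.24 0.21 0.36] grip 0.04313808101550223 61.662408113479614
tray lip 0.73 [269.3, 256.3] ((0.4787827134132385, 0.18409068882465363), (0.11032658815383911, 0.20932388305664062), 2.243443727493286)
(0.51, 0.03, 0.135, -42) -> [4.23, 7.48, -2.59, 0.0, 0.0, 46.4] rows 6.5
(0.481, 0.119, 0.12, -88) -> [8.11, 4.67, 1.5, 0.0, 0.0, 46.0] rows 6.4
38.75 [ 0.55783219 -0.04139713  0.10909662] [-0.79426839  0.54012624 -3.31396646]
```

Loaded, so it goes to the tray's −y slot.

Emit:
{"method": "jog_arm", "body": {
  "targets": [
    [4.2,7.5,-2.6,0,0,46.4],
    [4.2,7.5,-2.6,0,0,46.4],
    [4.2,7.5,-2.6,0,0,46.4],
    [4.2,7.5,-2.6,0,0,46.4],
    [4.2,7.5,-2.6,0,0,46.4],
    [4.2,7.5,-2.6,0,0,46.4],
    [4.2,7.5,-2.6,0,0,46.4]
  ]
}}

```text
time_s: 39.33
position: [0.51, 0.0304, 0.1352]
tool_rot: [[-0.738, 0.674, 0.0], [0.674, 0.738, -0.0], [-0.0, 0.0, -1.0]]
ft_force: [0.3, -0.2, -2.8]
grip_width: 0.0425
gripper_force: 62.4
```

Emit:
{"method": "jog_arm", "body": {
  "targets": [
    [8.1,4.7,1.5,0,0,46],
    [8.1,4.7,1.5,0,0,46],
    [8.1,4.7,1.5,0,0,46],
    [8.1,4.7,1.5,0,0,46],
    [8.1,4.7,1.5,0,0,46],
    [8.1,4.7,1.5,0,0,46],
    [8.1,4.7,1.5,0,0,46],
    [8.1,4.7,1.5,0,0,46]
  ]
}}

```text
time_s: 40.0
position: [0.4813, 0.1196, 0.1202]
tool_rot: [[-0.032, 0.999, 0.0], [0.999, 0.032, -0.0], [-0.0, 0.0, -1.0]]
ft_force: [0.2, 0.4, -3.3]
grip_width: 0.0428
gripper_force: 62.4
```

```bash
python3 -c "
from h import *
weigh(1); save(env.get_image('wrist'),'w5'); plan((.481,.119,.036,-88))"
```

```text
force [ 0.32  0.29 -2.87] sd [0. 0. 0.] grip 0.042700493236371435 62.40199327468872
(0.481, 0.119, 0.036, -88) -> [-0.05, -0.02, 8.42, 0.0, 0.0, 0.1] rows 2.0
40.1 [0.48117364 0.11947458 0.12022303] [-0.02106997  0.13469892 -3.42978479]
```

View pics/w5.png

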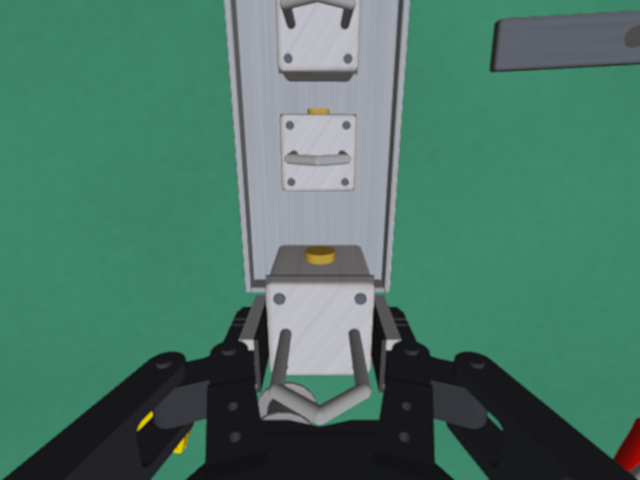

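Two units stand upright in the tray at (318,35) and (318,150). The held unit lines up with the free end.

Emit:
{"method": "jog_arm", "body": {
  "targets": [
    [0,0,2,0,0,0],
    [0,0,4,0,0,0],
    [0,0,5.5,0,0,0],
    [0,0,7,0,0,0],
    [0,0,7.8,0,0,0],
    [0,0,8.2,0,0,0],
    [0,0,8.4,0,0,0],
    [0,0,8.4,0,0,0]
  ]
}}

```text
time_s: 40.77
position: [0.4811, 0.1194, 0.0365]
tool_rot: [[-0.035, 0.999, 0.0], [0.999, 0.035, -0.0], [-0.0, 0.0, -1.0]]
ft_force: [-0.0, -0.1, -3.0]
grip_width: 0.0423
gripper_force: 62.3
```

Emit:
{"method": "jog_arm", "body": {
  "targets": [
    [0,0,0.1,0,0,0],
    [0,0,0.2,0,0,0],
    [0,0,0.2,0,0,0]
  ]
}}

```text
time_s: 41.02
position: [0.4814, 0.1195, 0.0355]
tool_rot: [[-0.034, 0.999, 0.002], [0.999, 0.034, 0.0], [0.0, 0.002, -1.0]]
ft_force: [-0.5, 0.4, 4.0]
grip_width: 0.0427
gripper_force: 63.3
```

Emit:
{"method": "jog_arm", "body": {
  "targets": [
    [0,0,0,0,0,0],
    [0,0,0,0,0,0],
    [0,0,0,0,0,0],
    [0,0,-3,0,0,0],
    [0,0,-7,0,0,0],
    [0,0,-11,0,0,0],
    [0,0,-15,0,0,0]
  ],
  "hand": 0.75
}}

```text
time_s: 41.6
position: [0.4804, 0.1193, 0.1863]
tool_rot: [[-0.034, 0.999, -0.0], [0.999, 0.034, -0.0], [-0.0, -0.0, -1.0]]
ft_force: [1.2, -0.6, -0.4]
grip_width: 0.0641
gripper_force: 0.0
```

Emit:
{"method": "jog_arm", "body": {
  "targets": [
    [0,-4,-4,0,0,0],
    [-2,-8,-8,0,0,0],
    [-6,-12,-8,0,0,0],
    [-10,-15,-8,0,0,0],
    [-10,-15,-8,0,0,0],
    [-10,-15,-8,0,0,0],
    [-10,-15,-8,0,0,0]
  ]
}}

```text
time_s: 42.18
position: [0.3335, 0.0132, 0.265]
tool_rot: [[-0.03, 1.0, 0.002], [1.0, 0.03, -0.001], [-0.001, 0.002, -1.0]]
ft_force: [0.9, 0.5, 0.0]
grip_width: 0.064
gripper_force: 0.0
```

```bash
python3 -c "
from h import *
im=env.get_image('side'); im2=env.get_image('top'); tray()
a=im['frame'][150:450,100:520]; b=im2['frame'][120:400,110:560]
f=lambda x,w:cv2.resize(x,(w,int(x.shape[0]*w/x.shape[1])))
cv2.imwrite('pics/fin.png',cv2.cvtColor(np.hstack([f(a,400),np.pad(f(b,400),((0,285-248),(0,0),(0,0)))]) if f(a,400).shape[0]==285 else f(a,780),cv2.COLOR_RGB2BGR)); cv2.imwrite('pics/fin2.png',cv2.cvtColor(f(b,780),cv2.COLOR_RGB2BGR)); cv2.imwrite('pics/fin1.png',cv2.cvtColor(f(a,780),cv2.COLOR_RGB2BGR))"
```

```text
tray lip 0.96 [277.0, 245.7] ((0.47888118028640747, 0.18402549624443054), (0.11049020290374756, 0.20957845449447632), 2.273280382156372)
```

View pics/fin1.png

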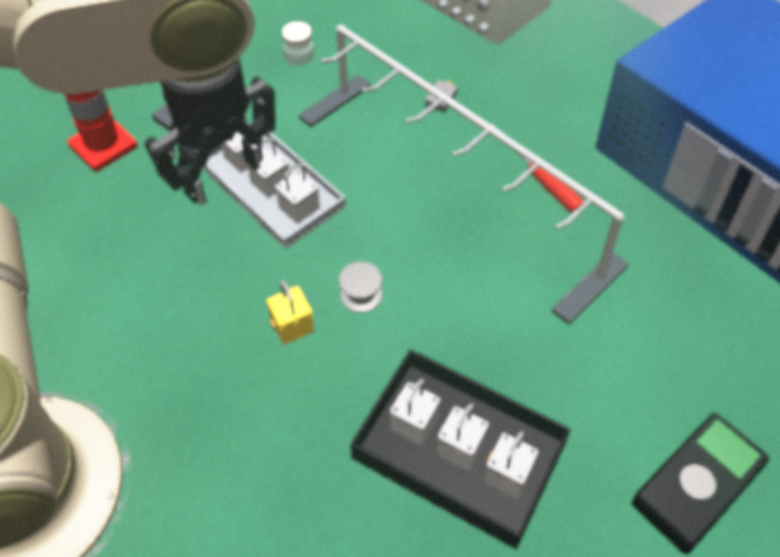

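View pics/fin2.png

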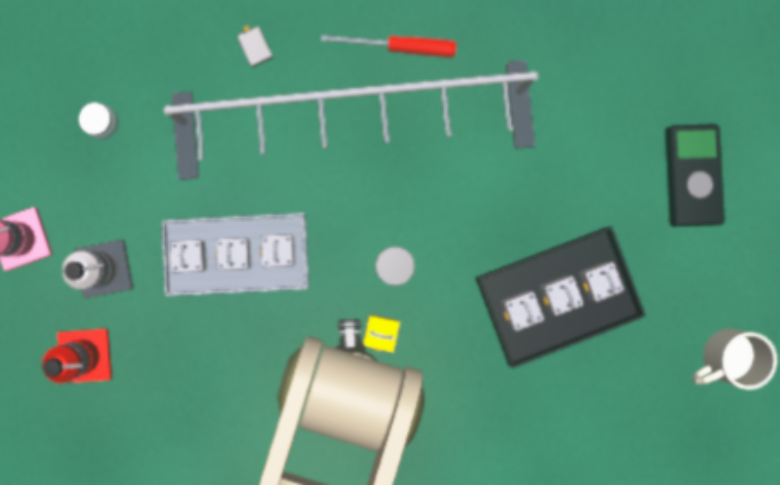

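The top picture shows three units upright in the tray (185–278, 253), three in the bin (523–603, 281–312), all hooks empty and the bystanders unmoved.

```bash
python3 -c "
from rig import env
print(env.close_job())"
```

```text
the job is handed in; nothing more can be done
None
```

The job is handed in: I pressed the duster cap to its stop and it sprang back, then stood the three loaded units upright in the test tray and the three empty shells upright in the stores bin, touching nothing else.

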